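# Ready the solder fume hood

## Robot

A 7-joint arm with a two-finger parallel gripper is mounted at the origin on the work surface. World frame = base frame: x ahead of the robot, y to its left, z up, the work surface at z = 0. Lengths are in m, angles in rad, forces in N, time in s.
With the tool pointing down it reaches from about 0.4 to 0.85 m from the base axis. Payload 4.5 kg.
Tool frame: the origin (TCP) lies between the finger pads; the fingertips stand 25 mm ahead of it and the grasp point (between the pads) lies 6 mm ahead of it; z points along the fingers, y is the direction in which the jaws open and shut (so a half turn about z gives the same grasp; the last joint's range is limited). The gripper opens to 88 mm and grips with 3 to 60 N. Pads are 18 mm wide; open, the fingers measure 123 mm over their backs; the gripper's body (75 mm by 187 mm) begins 45 mm behind the grasp point.
Start: joints at [1.139, 0.689, -0.195, 1.565, 0.157, 0.902, -0.215], TCP at [0.281, -0.558, 0.264] pointing down, gripper open.
Joint ranges: [-3.01, 3.01], [-0.46, 2.08], [-1.47, 1.51], [0.13, 2.56], [-1, 4.14], [0.04, 2.09], [-2.66, 2.66]. Speed limits (rad/s): [2.57, 2.57, 3.14, 3.14, 3.14, 3.14, 3.14].

## Interface

Orientations are given as a unit quaternion [x, y, z, w].
In Python, from station import observe, read_camera, camera_info, finish_job gives the robot as it stands.
- The arm moves only by the shell command python3 -m handwheel 'ROWS'. ROWS is a JSON object of lists of equal length, an entry for each row: "offset": the shift along the tool's x, y, z in cm, a list of three; "dr": the turn, a rotation vector about the tool's x, y, z in rad, a list of three; "gripper": the opening, from -1 (shut) to 1 (fully open). A call has 1 to 8 rows; each row is the pose to reach, as a shift and turn from the pose measured when the call began, along the tool's axes at that moment; what a row does not reach only later rows make up. A row lasts 1/12 s, in which the tool goes at most 41.7 mm and 7.16 degrees, less where a joint would pass 70% of its speed; a pose out of reach is approached as far as the arm can. A call with a gripper value outside its range is refused whole. The fingers move at their own pace and stop on an object; the grip force is fixed at half the most. Time passes only in rows, so rows that repeat a pose let the fingers close. It gives the time, the measured TCP pose, the force and the opening at its end, in the units of the state.
- observe(): the state, without advancing time (a new reading comes with each control period).
- read_camera(name): name is "side" or "top"; returns the picture (420x560x3 uint8, red, green, blue); there is no depth.
- camera_info(name): a dict with "intrinsics" (3x3 intrinsics, pixels), "k1" (the pictures are not rectified: a ray, as slopes to the right and down, at radius r is drawn at 1 + k1 r^2 times it, then the intrinsics apply), "world_from_camera" (4x4, takes a point from camera to world coordinates). Camera axes: x right, y up, looking along -z (the intrinsics and any distortion apply to the point x, -y, -z); pixel columns grow to the right and rows downward; lengths in m; the calibration is good to about 2 mm. A picture is of the moment at which its call begins. camera_info takes no time and is no camera call.
- finish_job(): hands the job in, once; it reports no verdict.
The state is a dict: "t": time; "qpos": joint angles; "dq": joint speeds; "joint_torque": joint torques, N m; "tcp_pos": TCP position; "eef_rot": TCP orientation; "wrist_force": force on the tool from outside, world axes, zero at the start; "torque": the same for the moment, N m; "gripper_width": finger opening in m.
Only numpy, scipy, OpenCV 4.12 (cv2) and the standard library are available. Lean on these libraries where they do the work, as an engineer would, in place of code of your own. Each camera call takes 0.05 s, during which the arm holds its last target.

## Task

Start the fume hood's extractor by pressing the round button on its control box all the way down, then push the hood's counterweighted sash up from beneath its lip until the underside of the lip is level with the tip of the height pointer on the left post, and leave it there. Only touch and push: do not grip the lip or pick anything up, and leave the other things on the bench where they are.

Things in the scene. Friction and masses are not known exactly. Their poses are not given: they have to be found in the camera images.
- hood: Bench-top solder fume hood, fixed, a box of aluminium posts and clear panels 420 wide (its y) x 220 deep (its x) x 450 mm high. Origin: on the table under its middle, 130 mm behind its front face and 90 mm before its rear; its front faces -x of its own frame (to the robot, turned by up to about 10 degrees). In front below is a grey fixed sill 55 mm high; above it a clear sash slides up and down. A vertical weight tube stands at each side.
- sash (a joint): Sash height in m: 0 is its lowest (lip underside 85 mm above the table), grows as it rises, stop at 0.19. A counterweight balances it: it takes roughly 1.5 to 6 N to move either way, and it stays wherever it is left.
- lip_edge (a point): Middle of the lower front edge of the sash's finger lip. The lip is a grey level shelf along the foot of the sash, 320 mm long (hood's y), 14 mm thick, sticking out 55 mm from the sash towards the robot; edges rounded 2 mm; free space beneath it down to the table in front of the sill, 50 mm deep from this edge back to the sill. This point is at the height of the lip's underside; axes as the hood's.
- pointer_tip (a point): Point of the steel cone of the height marker: a black clip on the hood's left front post (+y side) with a 32 mm long cone pointing level at the left end of the lip, its point 8 mm beside the lip's travel and 27 mm further back than the lip's front edge. It marks the height wanted for the lip's underside (170 to 245 mm above the table).
- fan_box: Extractor fan control box, fixed, grey, 100 x 90 x 50 mm, with one round push button on its top; stands in front of the hood at the left or the right. Origin: centre of its underside.
- fan_button (a joint): Travel of the fan's push button in m: 0 is up, 0.006 fully down; sprung back, about 5 N takes it fully down.
- fan_button_top (a point): Centre of the top face of the fan's push button, a grey disc 34 mm across in a black collar on top of the fan box; pressed straight down.
- supply: Small bench power supply, fixed, grey, 100 x 90 x 55 mm with two 16 mm high knobs on top, at the other front corner; not needed. Origin: centre of its underside.
- radio: Bystander: black finned radio unit, 140 x 160 x 52 mm, lying inside the hood on its floor (floor 8 mm above the table). Leave alone.
- screwdriver: Bystander: screwdriver 160 mm long with yellow-green handle, lying flat in front of the hood. Leave alone.
- tape: Bystander: roll of black tape, 60 mm across, 19 mm high, lying flat in front of the hood. Leave alone.
- mouse: Bystander: beige computer mouse, 100 x 58 x 31 mm, in front of the hood. Leave alone.
- handheld: Bystander: black hand-held radio standing upright, 35 x 58 x 125 mm plus a 110 mm aerial, left of the hood. Leave alone.
- pen_cup: Bystander: dark steel pen cup, 72 mm across, 95 mm high, pens to about 165 mm, right of the hood. Leave alone.
Things that resemble listed ones, but are neither listed nor needed, are in the scene too. Leave any orange look-alike of the fan_box alone.

How it is judged:
By the outcome, as a careful person would: the job done as asked, in the order asked, and still so for the second after the job is handed in, with the robot touching nothing.
It also fails if it takes over 56 s, if anything falls off the work surface, if the arm or the gripper's body presses on something with over 40 N, if the wrist force passes 120 N, or if a joint passes its speed limit or range.

## Working session

There is one attempt and no reset: what is moved stays moved. The work goes in short steps, Python scripts to look and compute and a shell command to move; the robot and the scene stay as the last step left them, time stands still between calls to the robot, and variables do not carry over. Pictures are saved under pics/ and viewed, and the job is handed in when it is done.

```bash
ls; mkdir -p pics; python3 - <<'E'
from station import *
import cv2,numpy as np
np.set_printoptions(precision=4,suppress=True)
for n in("side","top"):
    im=read_camera(n); cv2.imwrite(f"pics/{n}0.png",im[:,:,::-1]); i=camera_info(n); print(n,i)
s=observe(); print(s)
E
```

```text
pics
side {'intrinsics': array([[384.1546,   0.    , 276.7103],
       [  0.    , 384.1546, 206.1779],
       [  0.    ,   0.    ,   1.    ]]), 'k1': -0.09029889617095285, 'world_from_camera': array([[-0.9905,  0.0667, -0.1202,  0.4844],
       [-0.1365, -0.5793,  0.8036,  0.7966],
       [-0.016 ,  0.8124,  0.5829,  0.7132],
       [ 0.    ,  0.    ,  0.    ,  1.    ]])}
top {'intrinsics': array([[497.7141,   0.    , 277.1454],
       [  0.    , 497.7141, 208.8573],
       [  0.    ,   0.    ,   1.    ]]), 'k1': -0.009561519858993008, 'world_from_camera': array([[ 0.0043,  0.9917, -0.1287,  0.4476],
       [-0.9999,  0.0058,  0.0114,  0.0134],
       [ 0.0121,  0.1287,  0.9916,  1.4082],
       [ 0.    ,  0.    ,  0.    ,  1.    ]])}
{'t': 0.1, 'qpos': array([ 1.1388,  0.6899, -0.1945,  1.5662,  0.1573,  0.9025, -0.2151]), 'dq': array([-0.0004, -0.0018,  0.0004, -0.0033, -0.0002, -0.0017,  0.0008]), 'joint_torque': array([ -0.0024, -52.85  ,  -1.2712, -15.3837,  -0.0526,   0.002 ,
         0.    ]), 'tcp_pos': array([ 0.2804, -0.558 ,  0.263 ]), 'eef_rot': array([ 0.973 ,  0.2308, -0.0002, -0.0008]), 'wrist_force': array([-0.9036,  0.5436,  0.5998]), 'torque': array([-0.0191,  0.0216, -0.0457]), 'gripper_width': 0.08789530455329432}
```

View pics/side0.png

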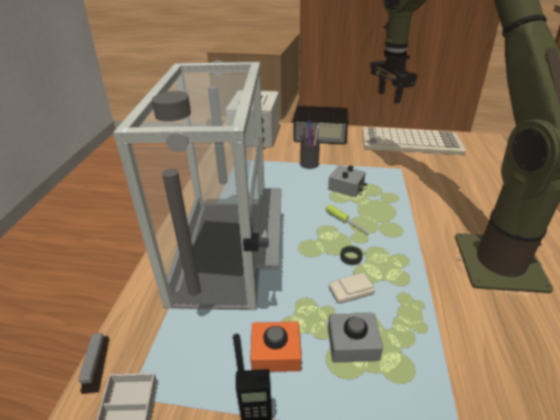

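View pics/top0.png

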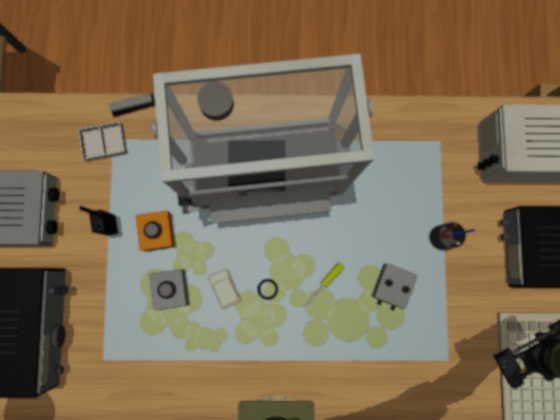

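The side view shows two boxes with a round button: a grey one at (355,330) and an orange one at (276,343). In the top view they are at (168,289) and (154,231). The grey one fits fan_box and the orange one is the look-alike. The grey box with two knobs at top (395,286) is the supply. I'll enlarge crops to confirm.

```bash
cat > h.py <<'E'
import numpy as np,cv2
from station import *
np.set_printoptions(precision=4,suppress=True)
def ray(n,u,v):
    c=camera_info(n);K=c["intrinsics"];T=c["world_from_camera"]
    p=cv2.undistortPoints(np.array([[[u,v]]],float),K,np.array([c["k1"],0,0,0.]))[0,0]
    d=T[:3,:3]@np.array([p[0],-p[1],-1]);return T[:3,3],d/np.linalg.norm(d)
def plane(n,u,v,z):
    o,d=ray(n,u,v);return o+d*(z-o[2])/d[2]
def tri(us,ut):
    o1,d1=ray("side",*us);o2,d2=ray("top",*ut)
    A=np.stack([d1,-d2],1);s=np.linalg.lstsq(A,o2-o1,rcond=None)[0]
    a=o1+s[0]*d1;b=o2+s[1]*d2;return (a+b)/2,np.linalg.norm(a-b)
def proj(n,P):
    c=camera_info(n);T=np.linalg.inv(c["world_from_camera"]);p=T[:3,:3]@np.array(P)+T[:3,3]
    x,y=p[0]/-p[2],-p[1]/-p[2];f=1+c["k1"]*(x*x+y*y);K=c["intrinsics"]
    return np.array([K[0,0]*x*f+K[0,2],K[1,1]*y*f+K[1,2]])
def crop(src,dst,x0,y0,w,h,k):
    im=cv2.imread(src)[y0:y0+h,x0:x0+w];cv2.imwrite(dst,cv2.resize(im,None,fx=k,fy=k,interpolation=cv2.INTER_CUBIC))
E
python3 - <<'E'
from h import *
crop("pics/side0.png","pics/c1.png",220,160,190,220,2.7) if 0 else crop("pics/side0.png","pics/c1.png",230,170,160,120,5)
crop("pics/top0.png","pics/c2.png",120,150,230,170,3)
crop("pics/side0.png","pics/c3.png",240,290,160,100,5)
E
```

```text
(no output)
```

View pics/c1.png

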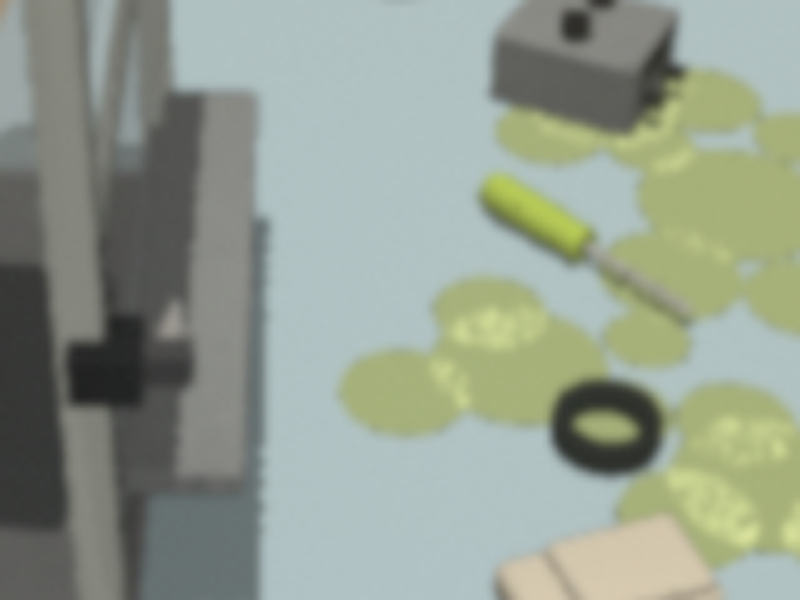

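View pics/c2.png

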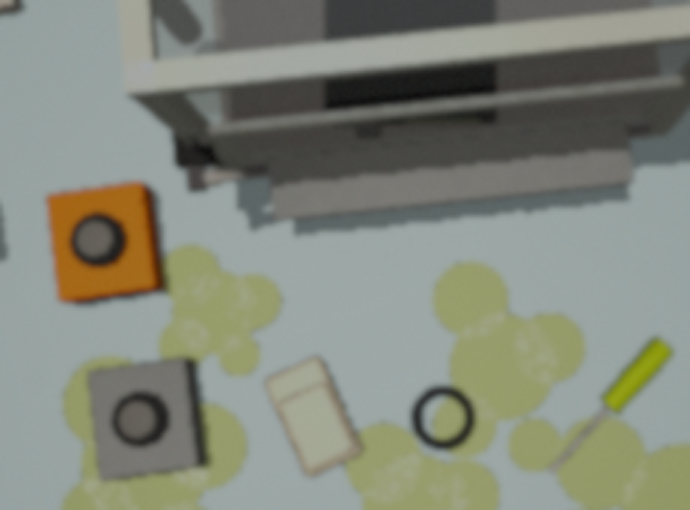

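View pics/c3.png

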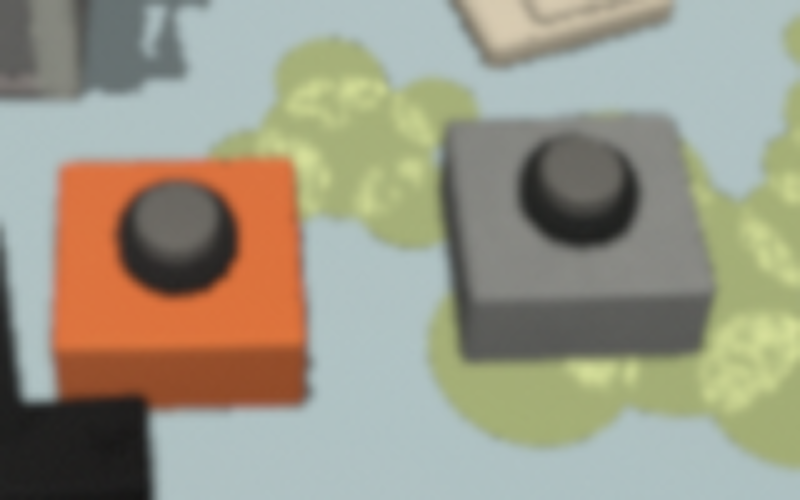

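The enlarged crop confirms the fan_box: grey, one round button, at side (356,324) and top (166,290). In the side crop the cone is the light triangle with its tip near (264.4,229.4), and in the top view its tip is near (200,208.5). Next I'll triangulate and check against the given dimensions.

```bash
python3 - <<'E'
from h import *
print("button",tri((356.4,324),(166,289.7)))
print("tip",tri((264.4,229.4),(200,208.5)))
crop("pics/side0.png","pics/c4.png",245,180,50,100,6)
crop("pics/top0.png","pics/c5.png",175,180,80,60,10)
E
python3 - <<'E'
import cv2,numpy as np
import sys; sys.path.insert(0,'.')
a=cv2.imread('pics/side0.png')[215:255,245:275]
cv2.imwrite('pics/c6.png',cv2.resize(a,None,fx=15,fy=15,interpolation=cv2.INTER_CUBIC))
E
```

```text
button (array([0.4019, 0.2927, 0.0656]), np.float64(0.0029602192595143575))
tip (array([0.6027, 0.1867, 0.2092]), np.float64(0.0006368977605371433))
```

View pics/c4.png

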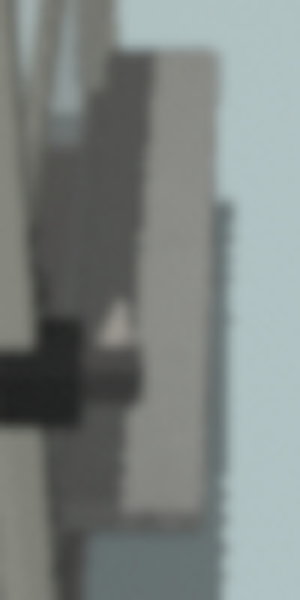

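View pics/c5.png

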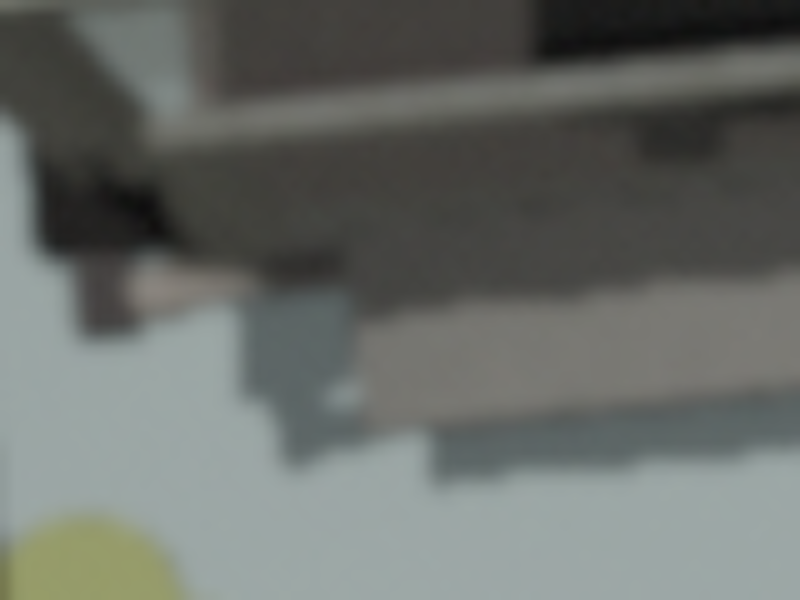

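View pics/c6.png

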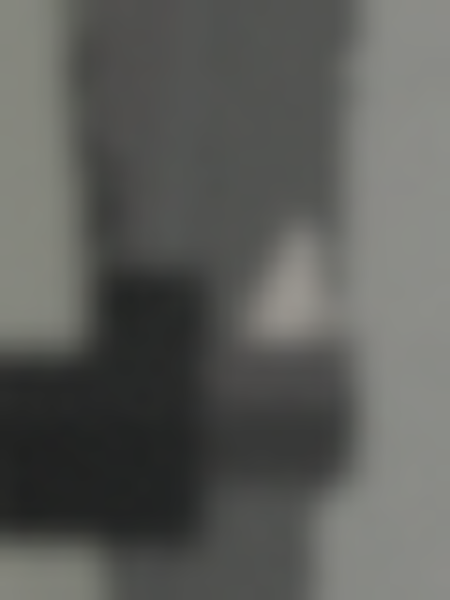

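```bash
python3 - <<'E'
from h import *
t,e=tri((265.1,228.7),(200.5,208.1));print("tip",t,e)
b,e=tri((263.6,237.3),(188,208.8));print("conebase",b,e,np.linalg.norm(t-b))
L,e=tri((278.2,265),(211.5,222.3));print("lipL top",L,e)
R,e=tri((281,188),(330.4,209.5));print("lipR top",R,e,np.linalg.norm(L-R))
for z in(.09,.099,.11):
    l=plane("top",211.5,222.3,z);r=plane("top",330.4,209.5,z);d=l-r;print(z,l,r,np.linalg.norm(d),np.arctan2(-d[0],d[1]))
print("button top plane",plane("top",166,289.7,.066),plane("side",356.4,324,.066))
q=observe();print(q["tcp_pos"])
E
```

```text
tip [0.6025 0.1852 0.2102] 0.002765456751676754
conebase [0.6005 0.2151 0.2121] 0.0024955038687854824 0.030014676216589247
lipL top [0.5791 0.1718 0.0952] 0.004110090882875426
lipR top [ 0.6139 -0.1433  0.0986] 0.005603266707021278 0.31702987551575323
0.09 [0.5817 0.1725 0.09  ] [ 0.6178 -0.1443  0.09  ] 0.3188114259690499 0.11360294168543199
0.099 [0.5808 0.1714 0.099 ] [ 0.6167 -0.1432  0.099 ] 0.3166347284141844 0.11360294168543209
0.11 [0.5796 0.1701 0.11  ] [ 0.6152 -0.1419  0.11  ] 0.31397432029157096 0.11360294168543174
button top plane [0.4034 0.2924 0.066 ] [0.4005 0.2931 0.066 ]
[ 0.2804 -0.558   0.263 ]
```

```bash
cat >> h.py <<'E'
from scipy.spatial.transform import Rotation as Ro
YAW=0.1136
hx=np.array([np.cos(YAW),np.sin(YAW),0]);hy=np.array([-np.sin(YAW),np.cos(YAW),0])
def go(p,R=None):
    s=observe();R0=Ro.from_quat(s["eef_rot"])
    R=R0 if R is None else R
    off=R0.inv().apply(np.array(p)-s["tcp_pos"])*100;dr=(R0.inv()*R).as_rotvec()
    print("offset",off.round(2),"dr",dr.round(3),"deg",np.degrees(np.linalg.norm(dr)).round(1))
def down(yaw): # tool x at azimuth yaw
    x=np.array([np.cos(yaw),np.sin(yaw),0]);z=np.array([0,0,-1.]);return Ro.from_matrix(np.stack([x,np.cross(z,x),z],1))
def fwd(pitch,yaw=YAW,roll=1): # pitch down rad
    h=np.array([np.cos(yaw),np.sin(yaw),0]);z=np.cos(pitch)*h-np.sin(pitch)*np.array([0,0,1]);y=-np.array([-h[1],h[0],0])*roll
    return Ro.from_matrix(np.stack([np.cross(y,z),y,z],1))
E
python3 - <<'E'
from h import *
s=observe();M=Ro.from_quat(s["eef_rot"]).as_matrix();print(M)
go([.42,-.3,.33],down(.1))
E
```

```text
[[ 0.8934  0.4492 -0.0008]
 [ 0.4492 -0.8934  0.0014]
 [-0.0001 -0.0016 -1.    ]]
offset [ 24.06 -16.79  -6.68] dr [-0.002  0.     0.366] deg 21.0
```

```bash
python3 -m handwheel '{"offset":[[24,-16.8,-6.7],[24,-16.8,-6.7],[24,-16.8,-6.7],[24,-16.8,-6.7],[24,-16.8,-6.7],[24,-16.8,-6.7],[24,-16.8,-6.7],[24,-16.8,-6.7]],"dr":[[0,0,0.12],[0,0,0.24],[0,0,0.366],[0,0,0.366],[0,0,0.366],[0,0,0.366],[0,0,0.366],[0,0,0.366]],"gripper":[-1,-1,-1,-1,-1,-1,-1,-1]}'
python3 -c "
from h import *
print(observe()['qpos']);go([.44,0,.30],down(.1));go([.402,.2927,.2],down(.1))"
```

```text
t: 0.77
tcp_pos: [0.4239, -0.2929, 0.3315]
eef_rot: [0.998, 0.055, 0.002, -0.002]
wrist_force: [0.1, 0.2, 0.8]
gripper_width: 0.037
[ 0.5808  0.4565 -0.0953  1.8049  0.0469  0.8821 -0.9946]
offset [  4.83 -28.92   3.3 ] dr [-0.005 -0.004  0.011] deg 0.7
offset [  4.25 -58.38  13.43] dr [-0.005 -0.004  0.011] deg 0.7
```

```bash
python3 -m handwheel '{"offset":[[4,-30,3],[4,-30,3],[4,-30,3],[4,-30,3],[4,-30,3],[4,-30,3],[4,-30,3],[4,-30,3]],"dr":[[0,0,0],[0,0,0],[0,0,0],[0,0,0],[0,0,0],[0,0,0],[0,0,0],[0,0,0]],"gripper":[-1,-1,-1,-1,-1,-1,-1,-1]}'
python3 -c "
from h import *
print(observe()['qpos']);go([.402,.2927,.15],down(.1))"
```

```text
t: 1.43
tcp_pos: [0.4301, 0.0151, 0.3026]
eef_rot: [0.998, 0.059, 0.002, -0.004]
wrist_force: [0.1, -1.0, 0.6]
gripper_width: 0.0
[-0.0487  0.3803 -0.1255  2.0718  0.0625  0.6894 -1.6666]
offset [  0.41 -27.79  15.46] dr [-0.007 -0.003  0.018] deg 1.1
```

```bash
python3 -m handwheel '{"offset":[[0.4,-27.8,12],[0.4,-27.8,14],[0.4,-27.8,15.5],[0.4,-27.8,15.5],[0.4,-27.8,15.5],[0.4,-27.8,15.5],[0.4,-27.8,15.5],[0.4,-27.8,15.5]],"dr":[[0,0,0],[0,0,0],[0,0,0],[0,0,0],[0,0,0],[0,0,0],[0,0,0],[0,0,0]],"gripper":[-1,-1,-1,-1,-1,-1,-1,-1]}'
python3 -c "
from h import *
print(observe()['qpos']);go([.402,.2927,.1],down(.1))
for n in('side','top'): cv2.imwrite('pics/%s1.png'%n,read_camera(n)[:,:,::-1])
crop('pics/side1.png','pics/s1.png',300,220,160,150,4)
crop('pics/top1.png','pics/t1.png',110,220,130,130,4)"
```

```text
t: 2.1
tcp_pos: [0.4008, 0.2959, 0.1477]
eef_rot: [0.998, 0.06, 0.001, -0.004]
wrist_force: [0.2, 0.2, 0.2]
gripper_width: 0.0005
[-0.7033  0.7183 -0.0363  2.0561  0.0542  0.3616 -2.2317]
offset [0.07 0.37 4.77] dr [-0.008 -0.002  0.02 ] deg 1.3
```

View pics/s1.png

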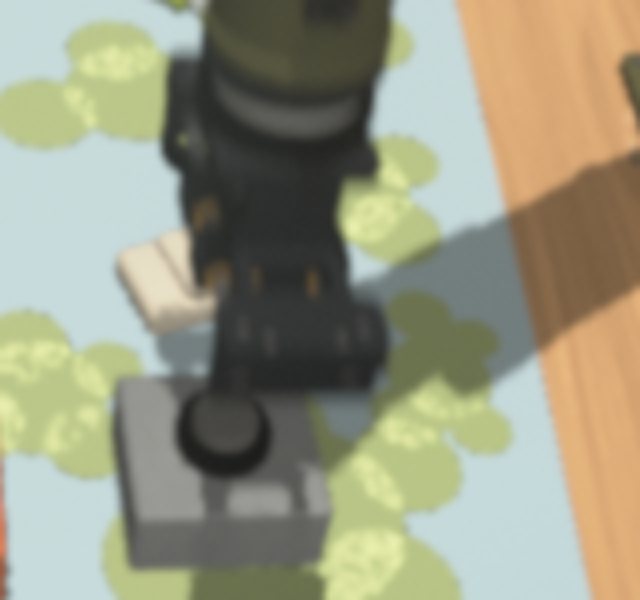

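View pics/t1.png

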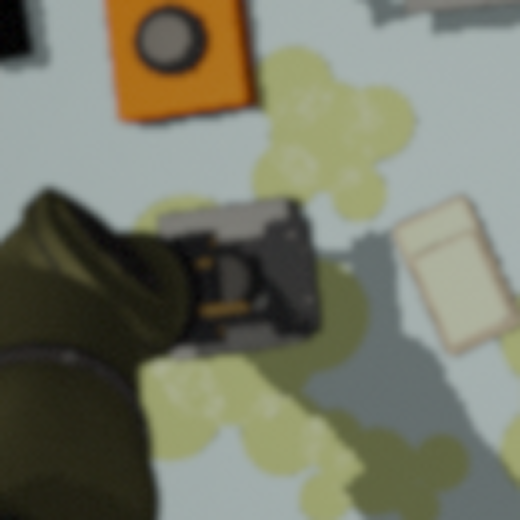

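```bash
python3 -c "
from h import *
p=observe()['tcp_pos']
for dz in(-.025,0,.04,.1,.15):
  q=p+[0,0,dz]
  print(dz,(proj('side',q)-[300,220])*4,(proj('top',q)-[110,220])*4)
crop('pics/side1.png','pics/s1b.png',330,270,80,70,9)"
```

```text
-0.025 [240.7851 352.9446] [195.9698 287.6728]
0 [247.0072 318.6781] [187.0252 289.1458]
0.04 [257.451 260.658] [171.9475 291.6285]
0.1 [274.3349 165.5016] [147.371  295.6748]
0.15 [289.6276  77.8219] [124.8499 299.3821]
```

View pics/s1b.png

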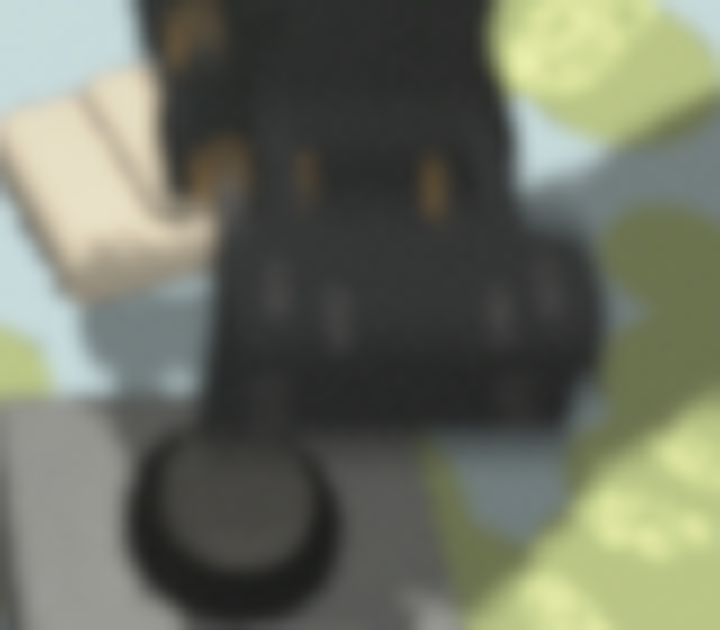

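```bash
python3 -c "
from h import *
p=observe()['tcp_pos']
for dx in(-.037,.037):
  q=p+[dx,.094,.039]
  print(dx,(proj('side',q)-[300,220])*4,(proj('top',q)-[110,220])*4)
crop('pics/side0.png','pics/g0.png',350,40,80,70,9)"
```

```text
-0.037 [357.2012 439.1697] [ 13.7736 353.074 ]
0.037 [175.7703 423.132 ] [ 19.3217 229.0395]
```

View pics/g0.png

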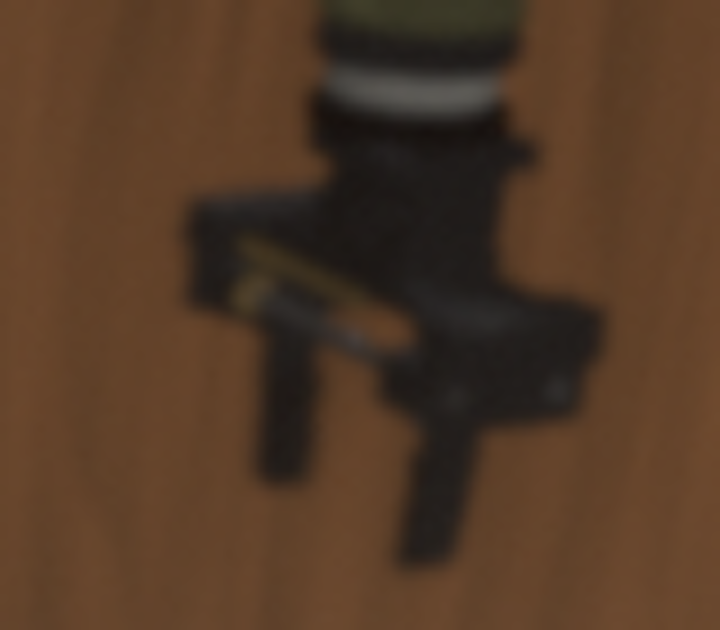

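```bash
python3 -m handwheel '{"offset":[[0.1,0.4,3],[0.1,0.4,4.5],[0.1,0.4,4.5],[0.1,0.4,5.3],[0.1,0.4,5.3],[0.1,0.4,5.3]],"dr":[[0,0,0],[0,0,0],[0,0,0],[0,0,0],[0,0,0],[0,0,0]],"gripper":[-1,-1,-1,-1,-1,-1]}'
python3 -m handwheel '{"offset":[[0,0,0.3],[0,0,0.5],[0,0,0.7],[0,0,0.7]],"dr":[[0,0,0],[0,0,0],[0,0,0],[0,0,0]],"gripper":[-1,-1,-1,-1]}'
```

```text
t: 2.7
tcp_pos: [0.4014, 0.2942, 0.0947]
eef_rot: [0.998, 0.063, 0.0, -0.004]
wrist_force: [-1.3, -1.7, 2.8]
gripper_width: 0.0001
t: 3.03
tcp_pos: [0.4014, 0.2942, 0.091]
eef_rot: [0.998, 0.063, 0.001, -0.005]
wrist_force: [-4.2, -2.7, 32.9]
gripper_width: 0.0006
```

```bash

python3 -m handwheel '{"offset":[[0,0,0.0]],"dr":[[0,0,0]],"gripper":[-1]}'
python3 -m handwheel '{"offset":[[0,0,-0.2],[0,0,-0.2]],"dr":[[0,0,0],[0,0,0]],"gripper":[-1,-1]}'
python3 -m handwheel '{"offset":[[0,0,-0.2],[0,0,-0.2]],"dr":[[0,0,0],[0,0,0]],"gripper":[-1,-1]}'
python3 -m handwheel '{"offset":[[0,0,-0.2],[0,0,-0.2]],"dr":[[0,0,0],[0,0,0]],"gripper":[-1,-1]}'
python3 -m handwheel '{"offset":[[0,0,-0.2],[0,0,-0.2]],"dr":[[0,0,0],[0,0,0]],"gripper":[-1,-1]}'
```

```text
t: 3.12
tcp_pos: [0.4014, 0.2942, 0.0928]
eef_rot: [0.998, 0.063, 0.002, -0.005]
wrist_force: [-1.8, -1.4, 3.9]
gripper_width: 0.0003
t: 3.28
tcp_pos: [0.4016, 0.2942, 0.0959]
eef_rot: [0.998, 0.063, 0.002, -0.006]
wrist_force: [-1.0, -1.8, 2.5]
gripper_width: 0.0004
t: 3.45
tcp_pos: [0.4021, 0.2947, 0.0981]
eef_rot: [0.998, 0.063, 0.003, -0.006]
wrist_force: [-0.6, 0.4, -0.3]
gripper_width: 0.0007
t: 3.62
tcp_pos: [0.4026, 0.295, 0.1002]
eef_rot: [0.998, 0.062, 0.003, -0.007]
wrist_force: [-0.0, 0.5, 0.3]
gripper_width: 0.0005
t: 3.78
tcp_pos: [0.4029, 0.2952, 0.1023]
eef_rot: [0.998, 0.062, 0.004, -0.007]
wrist_force: [-1.1, 0.3, 0.2]
gripper_width: 0.0004
```

```bash
python3 -c "
from h import *
for n,uv in(('tape',(268,289)),('mouse',(224,288)),('screw',(322,284)),('cup',(449,236))): print(n,plane('top',*uv,.02))
L=np.array([.5805,.1712,0]);Rr=np.array([.6160,-.1433,0]);m=(L+Rr)/2;print('lipmid',m)
print(observe()['wrist_force'])
go([.43,.1,.32],down(.1))"
```

```text
tape [0.405  0.0216 0.02  ]
mouse [0.4072 0.1428 0.02  ]
screw [ 0.4192 -0.1274  0.02  ]
cup [ 0.5538 -0.4855  0.02  ]
lipmid [0.5982 0.0139 0.    ]
[-1.0916  0.2846  0.185 ]
offset [  0.43  19.42 -22.02] dr [-0.013 -0.008  0.025] deg 1.7
```

```bash
python3 -m handwheel '{"offset":[[0,0,-4],[0,3,-8],[0,7,-12],[0,11,-16],[0,15,-19],[0.4,19,-22],[0.4,19,-22],[0.4,19,-22]],"dr":[[0,0,0],[0,0,0],[0,0,0],[0,0,0],[0,0,0],[0,0,0],[0,0,0],[0,0,0]],"gripper":[-1,-1,-1,-1,-1,-1,-1,-1]}'
python3 -c "
from h import *
print(observe()['qpos'])
go([.47,0,.26],fwd(.6))
go([.47,0,.26],fwd(.45))"
```

```text
t: 4.45
tcp_pos: [0.4308, 0.0991, 0.323]
eef_rot: [0.998, 0.059, 0.006, -0.006]
wrist_force: [0.5, -0.0, -1.0]
gripper_width: 0.0004
[-0.2384  0.3609 -0.1209  2.0197  0.0509  0.7487 -1.8414]
offset [ 2.64 10.37  6.21] dr [-0.012  0.958 -0.002] deg 54.9
offset [ 2.64 10.37  6.21] dr [-0.012  1.108 -0.003] deg 63.5
```

```bash
python3 -m handwheel '{"offset":[[2.6,10.4,6.2],[2.6,10.4,6.2],[2.6,10.4,6.2],[2.6,10.4,6.2],[2.6,10.4,6.2],[2.6,10.4,6.2],[2.6,10.4,6.2],[2.6,10.4,6.2]],"dr":[[0,0.12,0],[0,0.24,0],[0,0.36,0],[0,0.48,0],[0,0.6,0],[0,0.72,0],[0,0.84,0],[0,0.96,0]],"gripper":[-1,-1,-1,-1,-1,-1,-1,-1]}'
python3 -c "
from h import *
s=observe();print(s['qpos']);print(Ro.from_quat(s['eef_rot']).as_matrix())
go([.47,0,.2],fwd(.45))"
```

```text
t: 5.12
tcp_pos: [0.4849, -0.0042, 0.3007]
eef_rot: [0.972, 0.059, 0.227, -0.006]
wrist_force: [0.3, -0.5, 0.1]
gripper_width: 0.0005
[-0.0029  0.3465 -0.1135  2.3149  1.0755  0.0501 -2.6143]
[[ 0.89    0.1181  0.4405]
 [ 0.1125 -0.9929  0.0389]
 [ 0.442   0.0149 -0.8969]]
offset [-5.73 -0.74  8.39] dr [0.007 0.663 0.014] deg 38.0
```

```bash
for i in 1 2 3; do python3 -m handwheel '{"offset":[[0,0,0],[0,0,0],[0,0,0],[0,0,0],[0,0,0],[0,0,0],[0,0,0],[0,0,0]],"dr":[[0,0,-0.12],[0,0,-0.24],[0,0,-0.36],[0,0,-0.48],[0,0,-0.6],[0,0,-0.72],[0,0,-0.84],[0,0,-0.96]],"gripper":[-1,-1,-1,-1,-1,-1,-1,-1]}'; done
python3 -c "
from h import *
s=observe();print(s['qpos']);print(Ro.from_quat(s['eef_rot']).as_matrix())
go([.47,0,.25],fwd(.45,roll=-1))"
```

```text
t: 5.78
tcp_pos: [0.4848, -0.0043, 0.3007]
eef_rot: [0.833, 0.504, 0.204, 0.1]
wrist_force: [0.9, -0.4, 0.7]
gripper_width: 0.0006
t: 6.45
tcp_pos: [0.4846, -0.0044, 0.3006]
eef_rot: [0.504, 0.833, 0.134, 0.183]
wrist_force: [-0.7, 0.5, 0.4]
gripper_width: 0.0003
t: 7.12
tcp_pos: [0.4845, -0.0045, 0.3005]
eef_rot: [0.06, 0.972, 0.034, 0.224]
wrist_force: [0.7, 0.4, -0.4]
gripper_width: 0.0002
[ 0.3431  0.3851 -0.5955  2.3001  1.3797  0.2523 -0.034 ]
[[-0.8923  0.1007  0.4401]
 [ 0.1308  0.9907  0.0386]
 [-0.4321  0.092  -0.8971]]
offset [ 3.53 -0.16  3.91] dr [-0.088 -0.659 -0.221] deg 40.1
```

```bash
python3 -m handwheel '{"offset":[[1,0,1],[2,0,2],[3,0,3],[3.5,-0.2,3.9],[3.5,-0.2,3.9],[3.5,-0.2,3.9],[3.5,-0.2,3.9],[3.5,-0.2,3.9]],"dr":[[-0.015,-0.1,-0.03],[-0.03,-0.2,-0.06],[-0.04,-0.3,-0.1],[-0.05,-0.4,-0.13],[-0.065,-0.5,-0.165],[-0.08,-0.6,-0.2],[-0.088,-0.66,-0.22],[-0.088,-0.66,-0.22]],"gripper":[-1,-1,-1,-1,-1,-1,-1,-1]}'
python3 -c "
from h import *
s=observe();print(s['qpos']);print(Ro.from_quat(s['eef_rot']).as_matrix())
go([.47,0,.2],fwd(.45,roll=-1))"
```

```text
t: 7.78
tcp_pos: [0.4997, -0.0009, 0.2637]
eef_rot: [-0.011, 0.931, 0.006, 0.365]
wrist_force: [-25.4, 102.9, 97.4]
gripper_width: 0.0002
[ 0.6255  0.8939 -1.4741  2.5595  1.9994  1.2596 -0.5562]
[[-0.7331 -0.025   0.6797]
 [-0.0169  0.9997  0.0185]
 [-0.6799  0.0021 -0.7333]]
offset [6.51 0.15 2.65] dr [-0.07  -0.373 -0.055] deg 22.0
```

```bash
python3 -c "
from h import *
s=observe();print(s)
for n in('side','top'): cv2.imwrite('pics/%s2.png'%n,read_camera(n)[:,:,::-1])
print(observe()['wrist_force'],observe()['qpos'])"
```

```text
{'t': 7.7833, 'qpos': array([ 0.6255,  0.8939, -1.4741,  2.5595,  1.9994,  1.2596, -0.5562]), 'dq': array([ 0.7203,  0.9804, -0.1092, -0.096 ,  0.4296,  1.5086,  0.859 ]), 'joint_torque': array([  4.8001, -39.4163, -17.1351,  -5.8319,  -2.2813,   1.5689,
        -0.9146]), 'tcp_pos': array([ 0.4997, -0.0009,  0.2637]), 'eef_rot': array([-0.0113,  0.9309,  0.0055,  0.3651]), 'wrist_force': array([-25.3694, 102.8936,  97.3852]), 'torque': array([ 6.718 , -3.2593,  5.2596]), 'gripper_width': 0.00016388995397734814}
[ 0.3752  1.2108 -0.5713] [ 0.6317  0.9031 -1.4657  2.5602  1.9964  1.262  -0.5573]
```

View pics/side2.png

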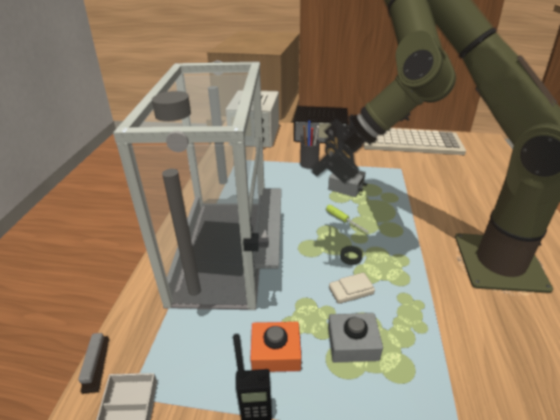

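View pics/top2.png

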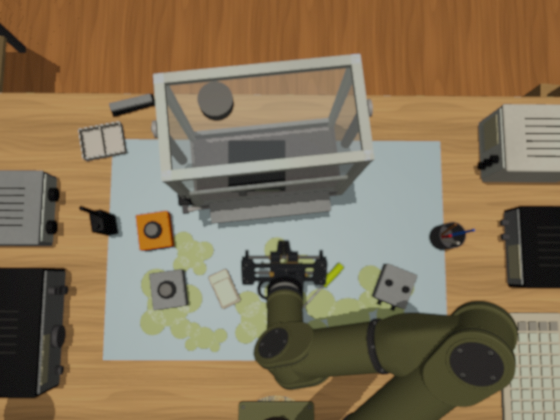

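The 144 N reading was a transient. It is already back to about 1 N, and both pictures show the gripper in free air at top (285,265), with nothing touched or displaced. Joint 3 swung to its range end during the wrist flip. I'll use much smaller steps from here and watch the joints.

```bash
python3 -c "
from h import *
go([.53,0.0,.25],Ro.from_quat(observe()['eef_rot']))"
python3 -m handwheel '{"offset":[[0,0,0]],"dr":[[0,0,0]],"gripper":[-1]}'
python3 -c "
from h import *
s=observe();print(s['qpos'],s['dq'])"
```

```text
offset [-1.85  0.74  2.7 ] dr [0. 0. 0.] deg 0.0
t: 7.97
tcp_pos: [0.4981, -0.0079, 0.2563]
eef_rot: [-0.003, 0.934, 0.003, 0.358]
wrist_force: [0.5, -0.2, 0.8]
gripper_width: 0.0009
[ 0.6332  0.9062 -1.4658  2.5596  1.9967  1.2608 -0.5575] [ 0.0472  0.0906  0.0588  0.0046 -0.015   0.0634  0.0196]
```

```bash
python3 -m handwheel '{"offset":[[-0.3,0.1,0.4],[-0.6,0.2,0.8],[-0.9,0.3,1.2],[-1.2,0.4,1.6],[-1.5,0.6,2.1],[-1.8,0.7,2.6]],"dr":[[0,0,0],[0,0,0],[0,0,0],[0,0,0],[0,0,0],[0,0,0]],"gripper":[-1,-1,-1,-1,-1,-1]}'
python3 -c "
from h import *
s=observe();print(s['qpos'],s['dq']);print(Ro.from_quat(s['eef_rot']).as_matrix())
go([.53,0.0,.22],fwd(.45,roll=-1))"
```

```text
t: 8.47
tcp_pos: [0.5297, 0.0003, 0.2498]
eef_rot: [-0.004, 0.933, 0.003, 0.359]
wrist_force: [-0.2, -0.0, -0.4]
gripper_width: 0.0006
[ 0.6176  0.9418 -1.4315  2.4785  2.0174  1.2457 -0.4898] [-0.024   0.0971  0.0814 -0.1672  0.0557 -0.0314  0.141 ]
[[-0.7426 -0.01    0.6697]
 [-0.005   0.9999  0.0094]
 [-0.6697  0.0036 -0.7426]]
offset [ 1.97 -0.04  2.23] dr [-0.081 -0.386 -0.065] deg 22.9
```

```bash
python3 -m handwheel '{"offset":[[0,0,0],[0,0,0],[0,0,0],[0,0,0],[0,0,0],[0,0,0],[0,0,0],[0,0,0]],"dr":[[-0.01,-0.05,-0.01],[-0.02,-0.1,-0.02],[-0.03,-0.15,-0.03],[-0.04,-0.2,-0.035],[-0.05,-0.25,-0.045],[-0.06,-0.3,-0.05],[-0.07,-0.34,-0.06],[-0.08,-0.38,-0.065]],"gripper":[-1,-1,-1,-1,-1,-1,-1,-1]}'
python3 -c "
from h import *
s=observe();print(s['qpos'],s['dq']);print(Ro.from_quat(s['eef_rot']).as_matrix())
go([.53,0.0,.20],fwd(.45,roll=-1))"
```

```text
t: 9.13
tcp_pos: [0.5849, -0.0062, 0.2592]
eef_rot: [-0.051, 0.853, 0.033, 0.519]
wrist_force: [0.1, 0.5, -0.3]
gripper_width: 0.0006
[ 0.6701  1.2257 -1.4723  2.5579  2.5251  1.5479 -0.3762] [0.1509 0.5182 0.0027 0.0017 0.8442 0.258  0.4189]
[[-0.4569 -0.1213  0.8812]
 [-0.0526  0.9926  0.1094]
 [-0.888   0.0037 -0.4599]]
offset [ 7.73  1.26 -2.05] dr [ 0.009 -0.028  0.   ] deg 1.7
```

```bash
python3 -c "
from h import *
go([.55,0.01,.18],fwd(.5,roll=-1))"
python3 -m handwheel '{"offset":[[0.8,0.2,0.1],[1.7,0.4,0.2],[2.6,0.6,0.3],[3.5,0.8,0.4],[4.4,1,0.5],[5.3,1.2,0.5],[6.2,1.4,0.6],[7,1.6,0.6]],"dr":[[0,0,0],[0,0,0],[0,0,0],[0,0,0],[0,0,0],[0,0,0],[0,0,0],[0,0,0]],"gripper":[-1,-1,-1,-1,-1,-1,-1,-1]}'
python3 -c "
from h import *
s=observe();print(s['qpos'],s['dq']);print(Ro.from_quat(s['eef_rot']).as_matrix())
go([.55,0.0,.12],fwd(.45,roll=-1))"
```

```text
offset [8.54 2.01 0.74] dr [0.009 0.022 0.001] deg 1.4
t: 9.8
tcp_pos: [0.5878, 0.0039, 0.1924]
eef_rot: [-0.053, 0.856, 0.035, 0.513]
wrist_force: [-0.3, -0.5, -0.4]
gripper_width: 0.0006
[ 0.6348  1.4542 -1.4719  2.5578  2.639   1.6889 -0.2446] [-0.0374  0.3267 -0.0012  0.0001  0.1892  0.1841  0.2006]
[[-0.4673 -0.126   0.8751]
 [-0.0542  0.992   0.1139]
 [-0.8825  0.0058 -0.4704]]
offset [8.18 0.05 0.05] dr [ 0.014 -0.04   0.001] deg 2.4
```

Joints 3 and 4 are at their ends, so I'll fit a simple kinematic model to the recorded poses to find a configuration that works.

```bash
cat > fk.py <<'E'
import numpy as np,itertools
from scipy.optimize import least_squares
from scipy.spatial.transform import Rotation as Ro
D=[([1.1388,.6899,-.1945,1.5662,.1573,.9025,-.2151],[.2804,-.558,.263],[.973,.2308,-.0002,-.0008]),
([.5808,.4565,-.0953,1.8049,.0469,.8821,-.9946],[.4239,-.2929,.3315],[.998,.055,.002,-.002]),
([-.0487,.3803,-.1255,2.0718,.0625,.6894,-1.6666],[.4301,.0151,.3026],[.998,.059,.002,-.004]),
([-.7033,.7183,-.0363,2.0561,.0542,.3616,-2.2317],[.4008,.2959,.1477],[.998,.06,.001,-.004]),
([-.2384,.3609,-.1209,2.0197,.0509,.7487,-1.8414],[.4308,.0991,.323],[.998,.059,.006,-.006]),
([-.0029,.3465,-.1135,2.3149,1.0755,.0501,-2.6143],[.4849,-.0042,.3007],[.972,.059,.227,-.006]),
([.3431,.3851,-.5955,2.3001,1.3797,.2523,-.034],[.4845,-.0045,.3005],[.06,.972,.034,.224]),
([.6255,.8939,-1.4741,2.5595,1.9994,1.2596,-.5562],[.4997,-.0009,.2637],[-.0113,.9309,.0055,.3651]),
([.6176,.9418,-1.4315,2.4785,2.0174,1.2457,-.4898],[.5297,.0003,.2498],[-.004,.933,.003,.359]),
([.6701,1.2257,-1.4723,2.5579,2.5251,1.5479,-.3762],[.5849,-.0062,.2592],[-.051,.853,.033,.519]),
([.6348,1.4542,-1.4719,2.5578,2.639,1.6889,-.2446],[.5878,.0039,.1924],[-.053,.856,.035,.513])]
def fk(q,p,s=(-1,-1,-1,-1)):
    # p: d1,(offx,d) per link, angle zeros
    R=Ro.from_euler('z',s[0]*q[0]+p[8]);o=np.zeros(3)
    pts=[]
    o=o+R.apply([p[0],p[15],p[1]]);pts.append(o);R=R*Ro.from_euler('y',q[1]+p[9])*Ro.from_euler('z',s[1]*q[2]+p[10])
    o=o+R.apply([p[2],p[16],p[3]]);pts.append(o);R=R*Ro.from_euler('y',q[3]+p[11])*Ro.from_euler('z',s[2]*q[4]+p[12])
    o=o+R.apply([p[4],p[17],p[5]]);pts.append(o);R=R*Ro.from_euler('y',q[5]+p[13])*Ro.from_euler('z',s[3]*q[6]+p[14])
    o=o+R.apply([0,0,p[7]]);pts.append(o);return o,R,pts
def res(p,s):
    r=[]
    for q,x,e in D:
        o,R,_=fk(q,p,s);r+=list((o-x)*5)+list((R.inv()*Ro.from_quat(e)).as_rotvec())
    return np.array(r+list(0.002*(p-P0)))
P0=np.array([0,.33,0,.35,0,.35,0,.25]+[0]*10,float)
def fit():
    best=None
    for s in [(-1,a,b,c) for a in(1,-1) for b in(1,-1) for c in(1,-1)]:
      for z in(0,np.pi/2,np.pi,-np.pi/2):
        p0=P0.copy();p0[14]=z
        f=least_squares(res,p0,args=(s,))
        if best is None or f.cost<best[0]:best=(f.cost,s,f.x,f.fun)
    return best
if __name__=="__main__":
    c,s,p,f=fit();np.set_printoptions(precision=4,suppress=True)
    print(c,s,p);f=f[:len(D)*6].reshape(-1,6);print(np.abs(f[:,:3]).max()/5,np.abs(f[:,3:]).max());np.savez("fk.npz",s=s,p=p)
E
python3 fk.py
```

```text
9.332205043314121e-06 (-1, -1, -1, -1) [-0.      0.3468  0.0001  0.5634 -0.      0.3448 -0.      0.301  -0.0002
 -0.0003  0.      0.0001  0.0003 -0.0001  1.5706 -0.0187 -0.0269 -0.0004]
6.98730904982181e-05 0.0009243629040336941
```

```bash
cat > plan.py <<'E'
from h import *
from fk import fk
F=np.load("fk.npz");S=F["s"];P=F["p"]
lo=np.array([-3.01,-.46,-1.47,.13,-1,.04,-2.66])+.06;hi=np.array([3.01,2.08,1.51,2.56,4.14,2.09,2.66])-.06
def ik(x,R,q0):
    f=lambda q:(lambda o,r:np.concatenate([(o-x)*10,(R.inv()*r).as_rotvec()*3,.01*(q-q0)]))(*fk(q,P,S)[:2])
    r=least_squares(f,np.clip(q0,lo+1e-3,hi-1e-3),bounds=(lo,hi));o,rr,_=fk(r.x,P,S)
    return r.x,np.linalg.norm(o-x),(R.inv()*rr).magnitude()
from scipy.optimize import least_squares
E
python3 - <<'E'
from plan import *
q0=observe()["qpos"]
# contact y along lip edge; depth a
for y in(-.1,-.03,.03,.1):
  for yaw in(-.5,-.25,.11,.4,.6):
    for pitch in(.35,.5,.7):
      R=fwd(pitch,yaw,-1);z=R.as_matrix()[:,2];u=R.as_matrix()[:,0]
      e=np.array([.5982-(y-.0139)*.1136,y,0])
      ok=[];q=q0;Q=[]
      for zz in(.28,.2,.14,.085):
        pass
      for d,zz in((.08,.16),(.08,.07),(0,.085),(0,.15),(0,.215)):
        # contact on finger top 30mm behind tip, 9 mm above axis
        top=-u if u[2]<0 else u
        x=e+[0,0,zz]-.009*top+(.025-.03+0)*z*1 - d*np.array([z[0],z[1],0])
        q,a,b=ik(x,R,q);ok.append(max(a*1000,b*100));Q.append(q)
      if max(ok)<3: print(y,yaw,pitch,np.round(ok,1),Q[0].round(2),Q[2].round(2),Q[4].round(2))
E
```

```text
-0.1 -0.5 0.7 [0. 0. 0. 0. 0.] [ 0.43  1.36 -1.41  2.48  2.07  2.02 -0.91] [ 0.51  1.43 -1.19  2.32  2.35  1.82 -0.78] [ 0.56  1.18 -1.38  2.32  2.08  1.73 -0.71]
-0.1 0.4 0.35 [0. 0. 0. 0. 0.] [ 1.29  1.56 -1.27  2.4   3.07  0.72  0.08] [ 1.16  1.71 -1.23  2.23  3.14  0.72  0.13] [ 1.14  1.44 -1.36  2.32  2.94  0.74  0.01]
-0.1 0.4 0.5 [0. 0. 0. 0. 0.] [ 1.22  1.43 -1.27  2.4   2.85  0.73  0.09] [ 1.1   1.59 -1.22  2.24  2.92  0.75  0.15] [ 1.1   1.3  -1.34  2.29  2.72  0.69  0.04]
-0.1 0.4 0.7 [0. 0. 0. 0. 0.] [ 1.13  1.25 -1.25  2.34  2.54  0.68  0.15] [ 1.01  1.42 -1.2   2.22  2.62  0.74  0.19] [ 1.03  1.12 -1.27  2.22  2.39  0.58  0.15]
-0.1 0.6 0.35 [0. 0. 0. 0. 0.] [ 1.35  1.51 -1.24  2.2   3.05  0.25  0.15] [ 1.2   1.66 -1.21  2.09  3.1   0.33  0.2 ] [ 1.2   1.4  -1.32  2.17  2.95  0.33  0.08]
-0.1 0.6 0.5 [0. 0. 0. 0. 0.] [ 1.27  1.35 -1.18  2.21  2.93  0.28  0.12] [ 1.12  1.51 -1.14  2.11  2.98  0.38  0.16] [ 1.14  1.24 -1.23  2.15  2.83  0.3   0.05]
-0.1 0.6 0.7 [0. 0. 0. 0. 0.] [ 1.13  1.14 -1.05  2.19  2.77  0.24  0.08] [ 1.    1.3  -1.01  2.1   2.8   0.36  0.1 ] [ 1.01 
[... 1946 characters left out ...]
63] [-0.32  1.09 -0.68  2.31  1.91  1.83 -1.5 ]
0.1 -0.5 0.5 [0. 0. 0. 0. 0.] [-0.29  1.26 -1.01  2.36  1.78  2.03 -1.54] [-0.2   1.34 -0.8   2.24  2.06  1.9  -1.44] [-0.15  1.07 -0.94  2.29  1.88  1.81 -1.3 ]
0.1 -0.5 0.7 [0. 0. 0. 0. 0.] [-0.08  1.29 -1.31  2.32  1.78  2.03 -1.27] [ 0.01  1.38 -1.13  2.22  2.04  1.91 -1.15] [ 0.06  1.14 -1.3   2.22  1.82  1.85 -1.02]
0.1 -0.25 0.7 [0.4 0.  0.  0.  0. ] [ 0.01  1.31 -1.35  2.5   1.95  2.03 -1.12] [ 0.08  1.38 -1.09  2.35  2.25  1.83 -1.  ] [ 0.14  1.1  -1.28  2.35  1.99  1.71 -0.9 ]
0.1 0.6 0.7 [0. 0. 0. 0. 0.] [ 0.76  1.35 -1.41  2.49  2.48  1.05  0.08] [ 0.67  1.52 -1.32  2.34  2.59  1.06  0.16] [ 0.69  1.19 -1.41  2.34  2.36  0.9   0.06]
```

```bash
python3 - <<'E'
from plan import *
q0=observe()["qpos"]
for y in(-.13,-.1,-.07,0.014,.1):
  for yaw in(0,.11,.2,.3):
    for pitch in(.5,.6,.7,.8):
      R=fwd(pitch,yaw,-1);z=R.as_matrix()[:,2];u=R.as_matrix()[:,0];a=.02
      rel=abs(yaw-.1136)
      cl=(.064-a)*np.cos(pitch)*np.cos(rel)-.0285*np.sin(pitch)*np.cos(rel)-.094*np.sin(rel)
      e=np.array([.5982-(y-.0139)*.1136,y,0])
      ok=[];q=q0;Q=[]
      for d,zz in((.08,.16),(.08,.07),(0,.07),(0,.085),(0,.15),(0,.215)):
        top=-u if u[2]<0 else u
        x=e+[0,0,zz]-.009*top+(a-.025)*z - d*np.array([z[0],z[1],0])
        q,aa,b=ik(x,R,q);ok.append(max(aa*1000,b*100));Q.append(q)
      if max(ok)<3 and cl>.004: print(y,yaw,pitch,'cl',round(cl*1e3,1),Q[0].round(2),Q[2].round(2),Q[5].round(2))
E
```

```text
-0.13 0.11 0.7 cl 15.0 [ 1.04  1.36 -1.41  2.47  2.47  1.19 -0.04] [ 0.98  1.55 -1.3   2.29  2.63  1.16  0.06] [ 1.    1.2  -1.41  2.3   2.34  1.01 -0.02]
-0.13 0.11 0.8 cl 9.9 [ 1.02  1.28 -1.41  2.4   2.31  1.11  0.01] [ 0.95  1.48 -1.31  2.25  2.47  1.11  0.09] [ 0.98  1.14 -1.41  2.24  2.16  0.95  0.08]
-0.13 0.2 0.5 cl 16.7 [ 1.16  1.48 -1.33  2.5   2.83  1.09  0.  ] [ 1.08  1.66 -1.24  2.29  2.95  1.03  0.08] [ 1.07  1.34 -1.4   2.35  2.68  0.99 -0.02]
-0.13 0.2 0.6 cl 12.0 [ 1.13  1.4  -1.35  2.47  2.66  1.06  0.02] [ 1.05  1.59 -1.26  2.28  2.79  1.02  0.11] [ 1.06  1.27 -1.41  2.32  2.51  0.93  0.03]
-0.13 0.2 0.7 cl 7.1 [ 1.11  1.33 -1.38  2.42  2.48  1.01  0.07] [ 1.02  1.53 -1.28  2.25  2.62  1.01  0.15] [ 1.04  1.21 -1.41  2.27  2.32  0.88  0.11]
-0.13 0.3 0.5 cl 7.1 [ 1.23  1.44 -1.29  2.42  2.84  0.84  0.06] [ 1.12  1.63 -1.22  2.24  2.94  0.83  0.14] [ 1.12  1.31 -1.36  2.3   2.7   0.78  0.03]
-0.1 0.11 0.8 cl 9.9 [ 0.94  1.28 -1.41  2.45  2.32  1.2  -0.09] [ 0.88  1.48 -1.3   2.29  2.49  1.19  0.01] [ 0.92  1.14 -1.41  2.28  2.18  1.01 -0.01]
-0.1 0.2 0.7 cl 7.1 [ 1.03  1.35 -1.41  2.47  2.48  1.13  0.01] [ 0.96  1.55 -1.3   2.3   2.63  1.11  0.1 ] [ 0.98  1.2  -1.41  2.31  2.35  0.96  0.02]
-0.1 0.3 0.5 cl 7.1 [ 1.16  1.47 -1.32  2.48  2.84  0.98  0.04] [ 1.06  1.65 -1.23  2.28  2.95  0.94  0.12] [ 1.06  1.33 -1.39  2.35  2.69  0.9   0.01]
-0.07 0.11 0.8 cl 9.9 [ 0.85  1.28 -1.41  2.48  2.32  1.28 -0.18] [ 0.81  1.48 -1.29  2.32  2.5   1.26 -0.07] [ 0.85  1.13 -1.41  2.31  2.19  1.08 -0.09]
```

```bash
cat >> plan.py <<'E'
RT=fwd(.6,.2,-1)
def tgt(d,zz,y=-.12,a=.02,R=RT):
    M=R.as_matrix();z=M[:,2];u=M[:,0];top=-u if u[2]<0 else u
    e=np.array([.5982-(y-.0139)*.1136,y,0])
    return e+[0,0,zz]-.009*top+(a-.025)*z-d*np.array([z[0],z[1],0])/np.hypot(z[0],z[1])
E
python3 - <<'E'
from plan import *
x=tgt(.08,.2);print(x);go(x,RT)
s=observe();q=s["qpos"];R0=Ro.from_quat(s["eef_rot"]);rv=(R0.inv()*RT).as_rotvec()
for k in np.linspace(0,1,9):
    q,a,b=ik(s["tcp_pos"]*(1-k)+k*x,R0*Ro.from_rotvec(k*rv),q);print(k,q.round(2),round(a*1e3,1),round(b,3))
E
```

```text
[ 0.526  -0.1377  0.1954]
offset [  3.4  -13.27  -7.16] dr [-0.06   0.11  -0.043] deg 7.6
0.0 [ 0.65  1.39 -1.41  2.5   2.64  1.56 -0.28] 14.7 0.025
0.125 [ 0.72  1.37 -1.41  2.5   2.63  1.47 -0.25] 16.5 0.031
0.25 [ 0.79  1.36 -1.41  2.5   2.62  1.4  -0.22] 17.0 0.035
0.375 [ 0.85  1.35 -1.41  2.5   2.61  1.32 -0.19] 16.5 0.037
0.5 [ 0.91  1.33 -1.41  2.5   2.61  1.25 -0.16] 15.1 0.036
0.625 [ 0.97  1.32 -1.41  2.5   2.6   1.19 -0.13] 13.0 0.033
0.75 [ 1.03  1.31 -1.41  2.5   2.59  1.13 -0.09] 10.2 0.027
0.875 [ 1.09  1.31 -1.41  2.5   2.59  1.08 -0.06] 6.9 0.019
1.0 [ 1.14  1.3  -1.41  2.5   2.58  1.03 -0.03] 3.1 0.009
```

```bash
python3 -m handwheel '{"offset":[[0,-1.2,0],[0,-2.8,0],[0,-4.5,-0.5],[0,-6.2,-1.2],[0.3,-8,-2],[0.6,-9.8,-2.8],[0.9,-11.5,-3.5],[1.2,-13.2,-4]],"dr":[[-0.01,0.02,-0.01],[-0.02,0.04,-0.015],[-0.03,0.06,-0.02],[-0.04,0.08,-0.03],[-0.05,0.1,-0.04],[-0.06,0.11,-0.04],[-0.06,0.11,-0.04],[-0.06,0.11,-0.04]],"gripper":[-1,-1,-1,-1,-1,-1,-1,-1]}'
python3 -c "
from plan import *
s=observe();print(s['qpos'],s['dq'])
go(tgt(.07,.16),RT)"
```

```text
t: 10.47
tcp_pos: [0.564, -0.1337, 0.2002]
eef_rot: [-0.087, 0.88, 0.047, 0.465]
wrist_force: [0.1, 0.3, 0.9]
gripper_width: 0.0006
[ 1.1021  1.3197 -1.4486  2.424   2.5209  1.0328  0.0324] [ 0.5829 -0.0255  0.0969 -0.1929  0.0194 -0.6925  0.3852]
offset [5.28 0.35 0.21] dr [-0.001  0.001 -0.002] deg 0.2
```

```bash
python3 -m handwheel '{"offset":[[0.8,0,0],[1.6,0.1,0],[2.6,0.2,0.1],[3.6,0.3,0.1],[4.5,0.3,0.2],[5.3,0.3,0.2],[5.3,0.3,0.2]],"dr":[[0,0,0],[0,0,0],[0,0,0],[0,0,0],[0,0,0],[0,0,0],[0,0,0]],"gripper":[-1,-1,-1,-1,-1,-1,-1]}'
python3 -c "
from plan import *
s=observe();print(s['qpos'],s['dq'])
go(tgt(.07,.072),RT)"
```

```text
t: 11.05
tcp_pos: [0.5343, -0.1352, 0.153]
eef_rot: [-0.087, 0.881, 0.048, 0.463]
wrist_force: [-1.3, 0.3, -0.2]
gripper_width: 0.0006
[ 1.1182  1.4377 -1.3967  2.4963  2.63    1.1237  0.0434] [ 0.0002 -0.0319 -0.0302 -0.0243 -0.0125 -0.0202 -0.0064]
offset [ 6.97 -0.11  4.96] dr [ 0.002 -0.002 -0.004] deg 0.3
```

```bash
python3 -m handwheel '{"offset":[[0.9,0,0.6],[1.8,0,1.2],[2.8,0,2],[3.8,0,2.7],[4.8,0,3.4],[5.8,-0.1,4.1],[6.9,-0.1,4.9],[6.9,-0.1,4.9]],"dr":[[0,0,0],[0,0,0],[0,0,0],[0,0,0],[0,0,0],[0,0,0],[0,0,0],[0,0,0]],"gripper":[-1,-1,-1,-1,-1,-1,-1,-1]}'
python3 -c "
from plan import *
s=observe();print(s['qpos'],s['dq'])
go(tgt(.07,.072),RT);go(tgt(0,.072),RT)
for n in('side','top'): cv2.imwrite('pics/%s3.png'%n,read_camera(n)[:,:,::-1])
crop('pics/side3.png','pics/s3.png',230,150,160,120,5)
crop('pics/top3.png','pics/t3.png',180,170,200,150,4)
tip=s['tcp_pos']+.025*RT.as_matrix()[:,2];print(tip,proj('side',tip),proj('top',tip))"
```

```text
t: 11.72
tcp_pos: [0.5353, -0.1356, 0.0658]
eef_rot: [-0.086, 0.882, 0.048, 0.462]
wrist_force: [-1.0, -0.3, 0.1]
gripper_width: 0.0003
[ 1.1305  1.6407 -1.2798  2.4436  2.8035  1.1425  0.1353] [-0.0023 -0.0423 -0.0458  0.0271 -0.0207 -0.0008 -0.0229]
offset [-0.16 -0.02 -0.06] dr [ 0.002 -0.006 -0.006] deg 0.5
offset [-4.14 -0.    5.7 ] dr [ 0.002 -0.006 -0.006] deg 0.5
[ 0.5556 -0.1315  0.0517] [299.1972 204.5075] [324.3096 233.8437]
```

View pics/s3.png

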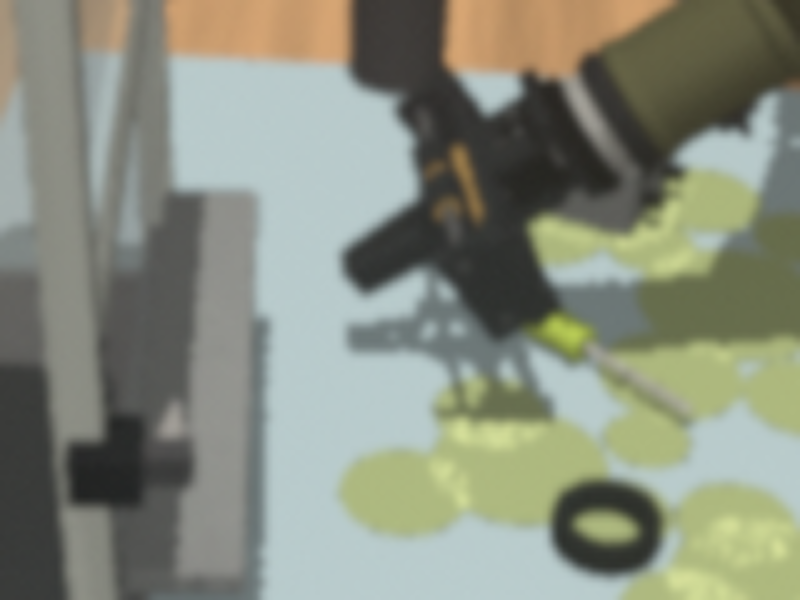

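View pics/t3.png

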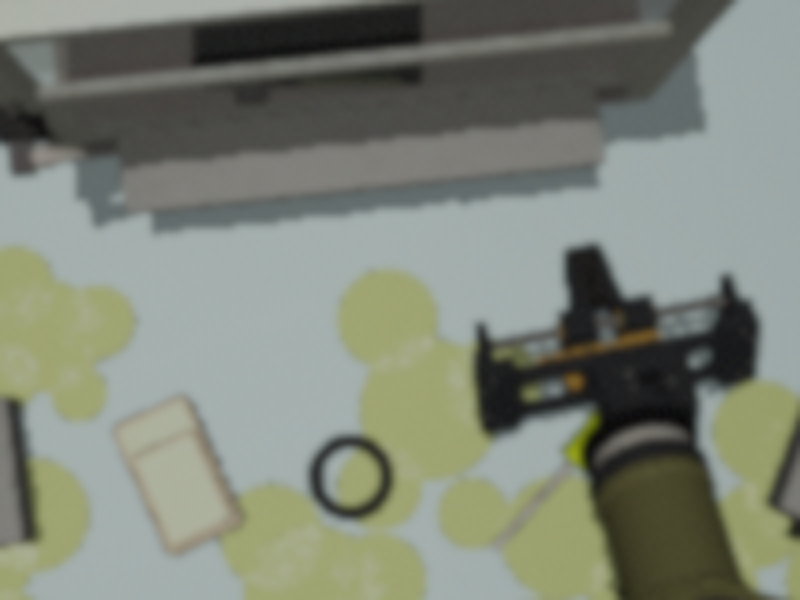

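The side crop shows the closed finger low in front of the lip. In the top crop its tip at (583,250) is aimed beneath the lip's right part (edge near row 165) and clear of the screwdriver. I'll advance under the lip.

```bash
python3 -m handwheel '{"offset":[[-0.5,0,0.7],[-1,0,1.4],[-1.5,0,2.1],[-2,0,2.8],[-2.5,0,3.5],[-3,0,4.2],[-3.5,0,4.9],[-4.1,0,5.7]],"dr":[[0,0,0],[0,0,0],[0,0,0],[0,0,0],[0,0,0],[0,0,0],[0,0,0],[0,0,0]],"gripper":[-1,-1,-1,-1,-1,-1,-1,-1]}'
python3 -m handwheel '{"offset":[[0,0,0]],"dr":[[0,0,0]],"gripper":[-1]}'
python3 -c "
from plan import *
s=observe();print(s['qpos'],s['dq'])
go(tgt(0,.072),RT);go(tgt(0,.085),RT);go(tgt(0,.21),RT)
for n in('side','top'): cv2.imwrite('pics/%s4.png'%n,read_camera(n)[:,:,::-1])
crop('pics/side4.png','pics/s4.png',230,150,160,120,5)
crop('pics/top4.png','pics/t4.png',180,170,200,150,4)"
```

```text
t: 12.48
tcp_pos: [0.6054, -0.1212, 0.07]
eef_rot: [-0.087, 0.881, 0.048, 0.463]
wrist_force: [0.7, 0.5, -0.2]
gripper_width: 0.0005
t: 12.57
tcp_pos: [0.6075, -0.1212, 0.0707]
eef_rot: [-0.087, 0.88, 0.048, 0.464]
wrist_force: [0.1, 0.0, 0.1]
gripper_width: 0.0002
[ 1.0337  1.6098 -1.3086  2.2877  2.7514  1.0675  0.1383] [ 0.006   0.0007  0.0116  0.0213 -0.0076  0.0044 -0.    ]
offset [ 0.45 -0.01 -0.08] dr [ 0.001 -0.    -0.004] deg 0.2
offset [-0.62 -0.   -0.81] dr [ 0.001 -0.    -0.004] deg 0.2
offset [-10.94   0.05  -7.88] dr [ 0.001 -0.    -0.004] deg 0.2
```

View pics/s4.png

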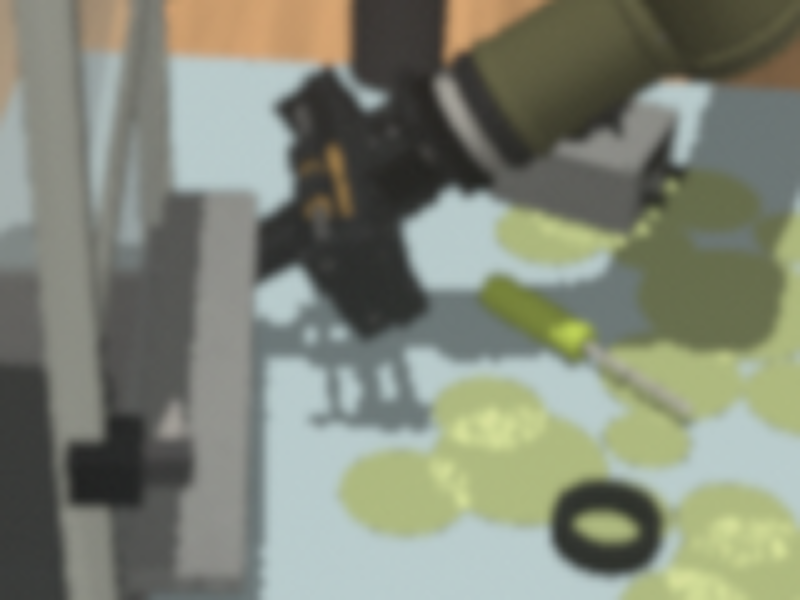

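View pics/t4.png

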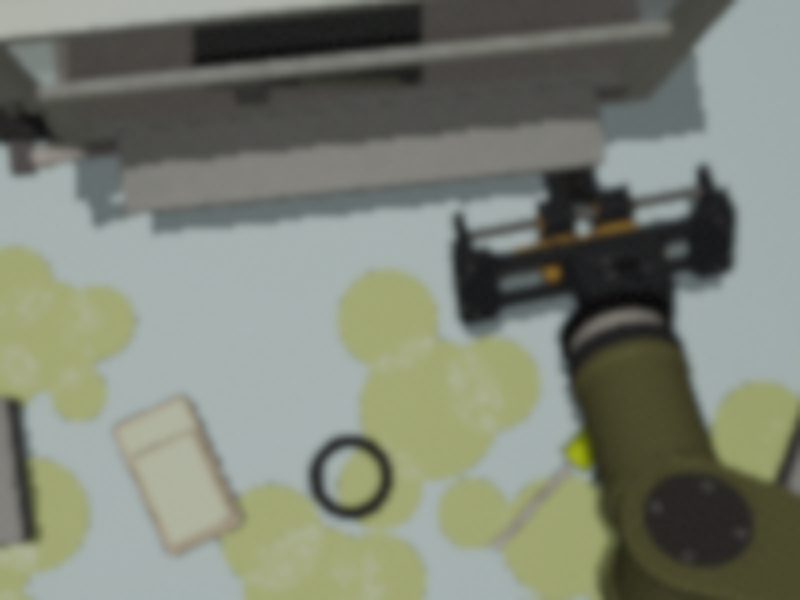

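The finger now reaches under the lip near its right end, with no force reading. Raising gently.

```bash
python3 -m handwheel '{"offset":[[-0.3,0,-0.2],[-0.6,0,-0.4],[-0.8,0,-0.6],[-1,0,-0.7]],"dr":[[0,0,0],[0,0,0],[0,0,0],[0,0,0]],"gripper":[-1,-1,-1,-1]}'
python3 -m handwheel '{"offset":[[-0.3,0,-0.2],[-0.6,0,-0.4],[-0.8,0,-0.6],[-1,0,-0.7]],"dr":[[0,0,0],[0,0,0],[0,0,0],[0,0,0]],"gripper":[-1,-1,-1,-1]}'
python3 -m handwheel '{"offset":[[-0.3,0,-0.2],[-0.6,0,-0.4],[-0.9,0,-0.6],[-1.2,0,-0.8],[-1.6,0,-1.1],[-2,0,-1.4],[-2.5,0,-1.7]],"dr":[[0,0,0],[0,0,0],[0,0,0],[0,0,0],[0,0,0],[0,0,0],[0,0,0]],"gripper":[-1,-1,-1,-1,-1,-1,-1]}'
python3 -c "
from plan import *
s=observe();print(s['qpos'],s['dq'])
go(tgt(0,.20),RT)
for n in('side','top'): cv2.imwrite('pics/%s5.png'%n,read_camera(n)[:,:,::-1])
crop('pics/side5.png','pics/s5.png',230,150,160,120,5)
crop('pics/top5.png','pics/t5.png',180,170,200,150,4)"
```

```text
t: 13.0
tcp_pos: [0.6047, -0.1212, 0.0818]
eef_rot: [-0.087, 0.881, 0.049, 0.462]
wrist_force: [-1.2, 0.3, -2.9]
gripper_width: 0.0007
t: 13.33
tcp_pos: [0.6044, -0.1213, 0.0943]
eef_rot: [-0.087, 0.881, 0.049, 0.462]
wrist_force: [-3.2, -0.2, -2.1]
gripper_width: 0.0005
t: 13.92
tcp_pos: [0.6044, -0.1213, 0.1248]
eef_rot: [-0.087, 0.881, 0.049, 0.462]
wrist_force: [-2.6, -0.8, -2.9]
gripper_width: 0.0006
[ 1.0305  1.4894 -1.3638  2.3233  2.6434  1.0591  0.0962] [-0.0089 -0.166  -0.0659  0.0183 -0.1396 -0.0391 -0.0584]
offset [-5.8  -0.02 -4.02] dr [ 0.003 -0.005 -0.004] deg 0.4
```

View pics/s5.png

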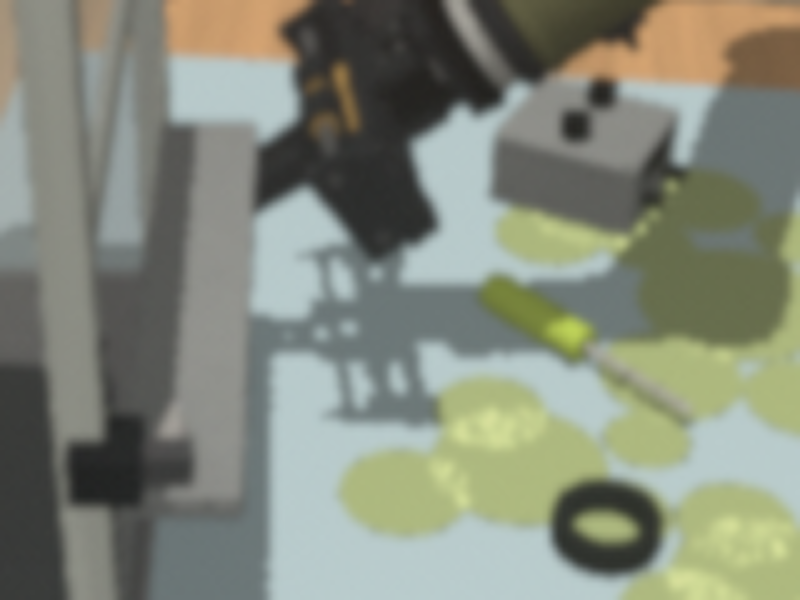

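View pics/t5.png

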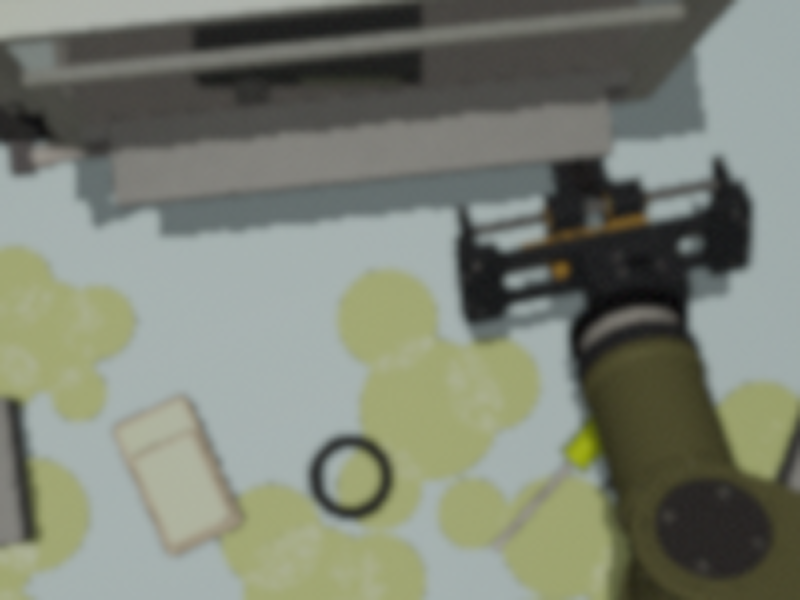

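The sash is following: the lip's left front corner moved from crop (243,575) to (243,500). Continuing to about 15 mm below the estimated pointer height.

```bash
python3 -m handwheel '{"offset":[[-0.4,0,-0.3],[-1,0,-0.7],[-1.7,0,-1.2],[-2.4,0,-1.7],[-3.1,0,-2.2],[-3.8,0,-2.6],[-4.4,0,-3],[-4.8,0,-3.3]],"dr":[[0,0,0],[0,0,0],[0,0,0],[0,0,0],[0,0,0],[0,0,0],[0,0,0],[0,0,0]],"gripper":[-1,-1,-1,-1,-1,-1,-1,-1]}'
python3 -m handwheel '{"offset":[[0,0,0],[0,0,0]],"dr":[[0,0,0],[0,0,0]],"gripper":[-1,-1]}'
python3 -c "
from plan import *
s=observe();print(s['qpos'],s['dq'],s['tcp_pos'])
for n in('side','top'): cv2.imwrite('pics/%s6.png'%n,read_camera(n)[:,:,::-1])
crop('pics/side6.png','pics/s6.png',240,140,70,100,6)
crop('pics/side6.png','pics/s6b.png',250,205,40,40,15)
crop('pics/top6.png','pics/t6.png',175,180,80,60,10)"
```

```text
t: 14.68
tcp_pos: [0.6048, -0.1213, 0.1857]
eef_rot: [-0.088, 0.88, 0.048, 0.463]
wrist_force: [-1.7, -0.1, -4.0]
gripper_width: 0.0005
t: 14.85
tcp_pos: [0.605, -0.1212, 0.1868]
eef_rot: [-0.089, 0.88, 0.048, 0.464]
wrist_force: [-1.1, 0.3, -0.1]
gripper_width: 0.0005
[ 1.0343  1.339  -1.408   2.3326  2.5408  1.0039  0.0414] [-0.0018  0.0189  0.0011 -0.0086  0.0131  0.0039  0.0025] [ 0.605  -0.1212  0.1868]
```

View pics/s6.png

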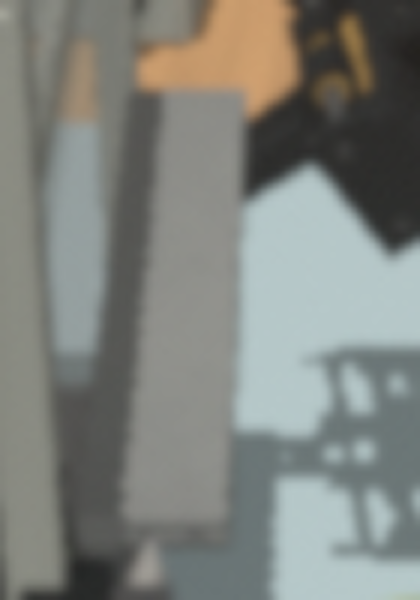

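View pics/s6b.png

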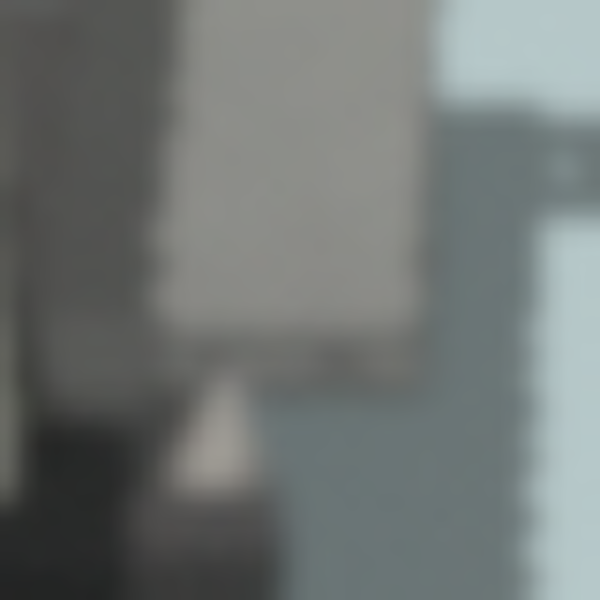

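View pics/t6.png

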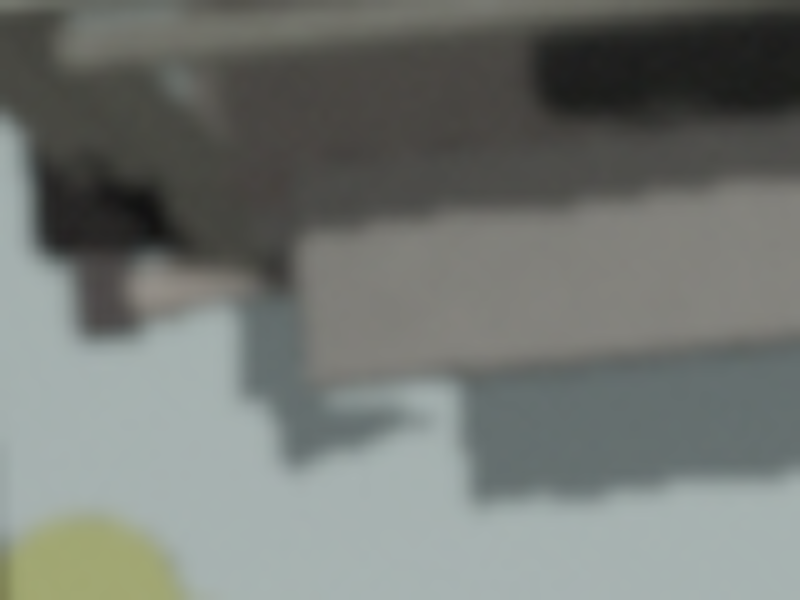

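```bash
python3 - <<'E'
from plan import *
# lip left front top corner
c,e=tri((277.8,226.3),(205.7,218.0));print("corner top",c,e)
# constrain by known plan pos
for tip_t in((201.5,208),(200.5,208.1)):
    t,e=tri((264.9,228.9),tip_t);print("tip",t,e)
z=observe()["tcp_pos"][2];print("lip from tcp",z+.0046)
# predicted left front corner from original lip line: 
L=np.array([.5805,.1712,0])
for h in(.185,.19,.195,.20):
    print(h,"bottom corner",proj("side",L+[0,0,h]),"top corner",proj("side",L+[0,0,h+.014]),proj("top",L+[0,0,h+.014]),"edge at 27mm",proj("side",L+.027*hx+[0,0,h]))
for h in(.2,.205,.21,.215):
    print(h,"tip",proj("side",L+.027*hx+.008*hy+[0,0,h]),proj("top",L+.027*hx+.008*hy+[0,0,h]))
# initial lip corners, sash at 0
print(proj("side",L+[0,0,.099]),proj("top",L+[0,0,.099]))
E
```

```text
corner top [0.5781 0.1723 0.2086] 0.003750280766188884
tip [0.6032 0.1832 0.2079] 0.0024858480411239802
tip [0.6027 0.1853 0.2096] 0.002409909455981477
lip from tcp 0.19106106341085516
0.185 bottom corner [276.0508 234.4067] top corner [275.9383 229.3271] [206.7216 218.2306] edge at 27mm [263.4569 234.3702]
0.19 bottom corner [276.0109 232.6044] top corner [275.8975 227.4876] [206.4578 218.0043] edge at 27mm [263.3714 232.5696]
0.195 bottom corner [275.9707 230.789 ] top corner [275.8565 225.6346] [206.1919 217.7762] edge at 27mm [263.2855 230.756 ]
0.2 bottom corner [275.9301 228.9603] top corner [275.8151 223.7679] [205.9238 217.5461] edge at 27mm [263.1989 228.929 ]
0.2 tip [263.0025 231.3284] [202.399  207.6214]
0.205 tip [262.9139 229.4822] [202.1181 207.3522]
0.21 tip [262.8247 227.6224] [201.8348 207.0807]
0.215 tip [262.7349 225.7486] [201.5493 206.807 ]
[276.6953 263.4581] [211.5788 222.3977]
```

```bash
python3 -m handwheel '{"offset":[[-0.2,0,-0.15],[-0.4,0,-0.3],[-0.6,0,-0.4],[-0.7,0,-0.45],[-0.7,0,-0.45]],"dr":[[0,0,0],[0,0,0],[0,0,0],[0,0,0],[0,0,0]],"gripper":[-1,-1,-1,-1,-1]}'
python3 -c "
from plan import *
s=observe();print(s['qpos'],s['tcp_pos'])
for n in('side','top'): cv2.imwrite('pics/%s7.png'%n,read_camera(n)[:,:,::-1])
crop('pics/side7.png','pics/s7b.png',250,205,40,40,15)
crop('pics/top7.png','pics/t7.png',175,180,80,60,10)"
```

```text
t: 15.37
tcp_pos: [0.6054, -0.1211, 0.1949]
eef_rot: [-0.089, 0.88, 0.048, 0.464]
wrist_force: [-1.8, 0.3, -2.1]
gripper_width: 0.0002
[ 1.0353  1.3172 -1.4115  2.3308  2.5275  0.9917  0.0331] [ 0.6054 -0.1211  0.1949]
```

View pics/s7b.png

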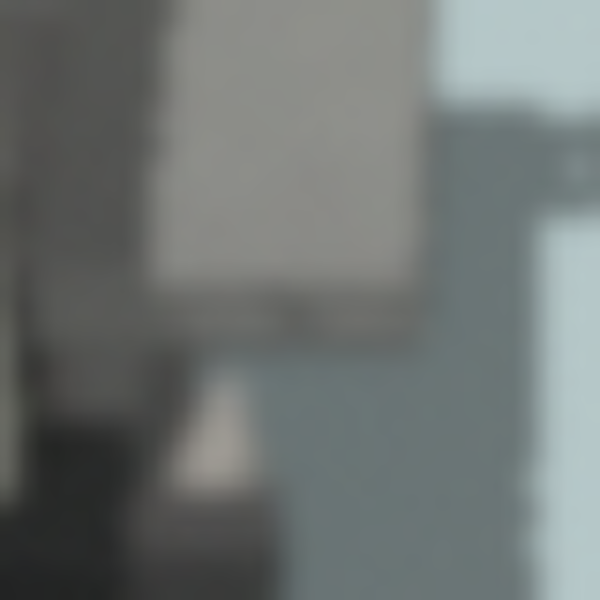

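View pics/t7.png

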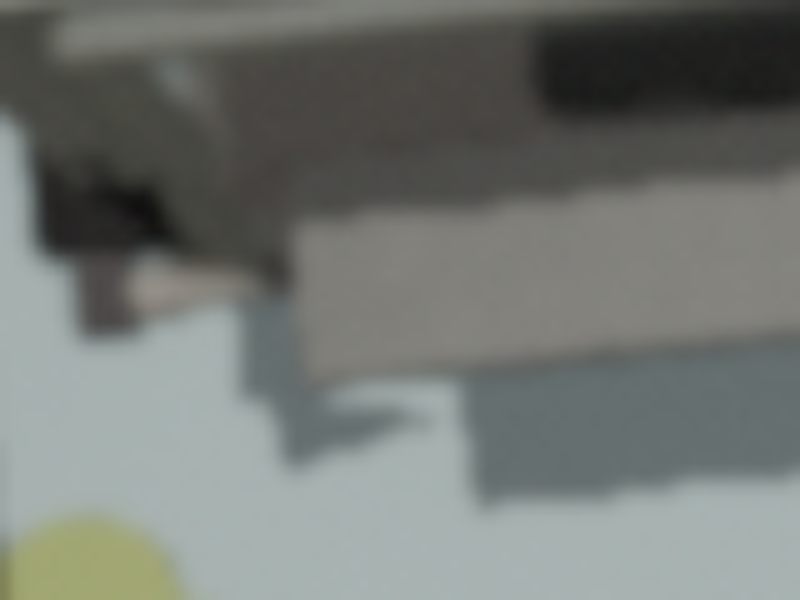

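```bash
python3 - <<'E'
import cv2,numpy as np
np.set_printoptions(linewidth=200)
a=cv2.imread('pics/side0.png',0).astype(int);print(a[224:242,256:272])
b=cv2.imread('pics/side7.png',0).astype(int);print(b[220:242,258:282])
E
```

```text
[[ 82  83  81  81  82  82  82  83  83  83  85  99 121 134 138 140]
 [ 83  83  80  81  82  83  83  83  83  83  86 100 121 135 138 139]
 [ 84  83  82  81  82  82  82  82  83  84  85  99 122 135 139 139]
 [ 83  83  81  80  82  82  82  83  83  84  86 100 122 134 138 138]
 [ 83  83  81  81  82  82  82  84  86  86  87 101 121 135 138 139]
 [ 84  82  81  81  82  82  84  88  94  96  92 102 123 135 138 139]
 [ 84  82  81  82  82  83  85  95 110 111 103 106 124 135 139 140]
 [ 81  79  79  80  82  83  90 106 125 127 113 113 126 136 139 140]
 [ 70  71  73  78  82  85  97 118 136 135 119 115 128 137 139 140]
 [ 54  57  64  75  81  89 107 131 144 140 123 117 128 137 139 139]
 [ 43  48  57  73  84  97 119 139 149 144 129 121 130 138 139 139]
 [ 42  44  55  72  87 104 127 144 148 143 132 126 131 137 139 140]
 [ 40  42  54  71  86 106 127 139 141 134 125 122 128 135 138 140]
 [ 39  43  54  69  83  99 112 119 119 114 108 108 118 130 137 139]
 [ 40  44  55  68  78  84  89  92  92  90  88  93 108 127 136 138]
 [ 41  45  57  68  74  77  77  78  77  77  77  84 103 125 136 138]
 [ 40  44  55  67  73  74  7
[... 1585 characters left out ...]
3 114]
 [ 49  61  75 101 129 148 153 148 134 119 113 112 112 113 112 113 113 113 113 113 113 113 113 113]
 [ 49  62  80 105 130 142 145 138 126 114 110 111 111 112 113 112 113 112 113 113 113 113 113 113]
 [ 51  65  81  98 114 122 122 118 109 102 103 108 112 112 112 113 112 112 113 113 113 113 114 114]
 [ 55  69  78  86  92  94  95  92  89  89  96 106 112 112 112 112 113 113 113 112 113 112 113 113]
 [ 58  70  77  79  79  80  79  79  79  82  91 104 111 113 112 112 113 113 113 113 113 113 113 113]
 [ 57  69  74  75  77  76  76  75  76  78  87 101 110 112 112 112 113 113 113 114 113 113 113 113]
 [ 54  64  69  70  70  71  71  70  70  72  83 100 110 112 112 113 113 113 113 113 113 114 113 113]]
```

From the pixel profiles, the cone's apex is at row about 227.9 (extrapolating its width to zero). The lip's lower corner is at about row 228.7. When level, projection puts the tip 2.4 px below the lip edge, so about 8.5 mm remain. I'll raise 6 to 7 mm and re-measure.

```bash
python3 -m handwheel '{"offset":[[-0.15,0,-0.1],[-0.3,0,-0.2],[-0.45,0,-0.3],[-0.55,0,-0.4],[-0.55,0,-0.4]],"dr":[[0,0,0],[0,0,0],[0,0,0],[0,0,0],[0,0,0]],"gripper":[-1,-1,-1,-1,-1]}'
python3 -c "
from plan import *
s=observe();print(s['qpos'],s['tcp_pos'])
for n in('side','top'): cv2.imwrite('pics/%s8.png'%n,read_camera(n)[:,:,::-1])
crop('pics/side8.png','pics/s8b.png',250,205,40,40,15)
b=cv2.imread('pics/side8.png',0).astype(int)
np.set_printoptions(linewidth=200)
print(b[216:240,258:280])"
```

```text
t: 15.88
tcp_pos: [0.6054, -0.1211, 0.2023]
eef_rot: [-0.089, 0.88, 0.048, 0.465]
wrist_force: [-2.1, -0.4, -1.3]
gripper_width: 0.0001
[ 1.037   1.2985 -1.415   2.3302  2.5169  0.9814  0.0264] [ 0.6054 -0.1211  0.2023]
[[ 85  98 120 133 137 137 138 138 139 138 137 137 138 138 138 139 139 139 137 129 115 111]
 [ 85 100 122 133 136 137 138 137 137 138 137 137 137 138 138 139 139 138 136 126 113 110]
 [ 90 108 126 134 136 136 136 136 137 137 137 137 137 137 137 138 139 138 134 123 111 109]
 [ 95 114 129 135 135 135 136 135 135 136 135 136 136 135 136 136 137 136 134 124 112 110]
 [ 97 112 125 130 130 130 129 130 130 131 132 131 130 131 131 131 132 132 129 120 111 110]
 [ 95 105 115 120 120 120 118 118 119 121 122 122 122 122 120 120 120 121 121 114 108 110]
 [ 93  98 107 113 114 112 107 104 106 112 115 116 117 114 109 106 107 113 114 112 109 111]
 [ 92  96 104 109 111 108 102  97 100 106 112 113 113 110 104  99 101 108 112 111 110 112]
 [ 89  90  94  97  99  99  98  97  97  99 103 104 105 103 100  98  99 103 104 106 109 112]
 [ 86  85  83  84  88  92  97 100 101 102 101 103 103 103 103
[... 604 characters left out ...]
2 142 128 116 113 112 112 112 113 112 112 113 113 112 113 113]
 [ 60  65  70  81 106 133 148 145 131 117 113 112 112 112 112 112 112 112 113 112 113 113]
 [ 53  62  71  91 119 142 153 149 134 119 114 112 112 112 112 112 113 113 113 113 113 113]
 [ 49  60  76 100 130 147 153 147 133 120 112 112 112 112 112 112 113 113 112 113 113 113]
 [ 49  62  79 105 129 143 144 139 126 113 109 111 112 113 112 113 113 112 113 113 113 113]
 [ 50  65  81  99 114 122 123 118 109 101 103 108 111 112 112 112 112 113 113 113 113 112]
 [ 56  69  78  86  92  94  95  92  89  89  96 105 111 112 112 112 112 112 113 112 113 113]
 [ 58  70  76  78  80  79  79  79  79  82  91 103 111 112 112 112 113 113 112 113 113 113]]
```

View pics/s8b.png

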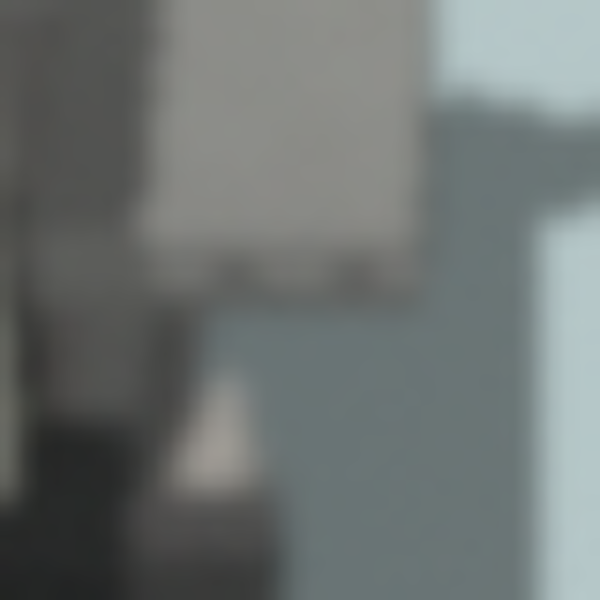

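The lip's lower corner is now at about row 226.0, against a target of about 225.6. That leaves roughly 1 to 2 mm, so a small final push.

```bash
python3 -m handwheel '{"offset":[[-0.05,0,-0.03],[-0.1,0,-0.07],[-0.1,0,-0.07]],"dr":[[0,0,0],[0,0,0],[0,0,0]],"gripper":[-1,-1,-1]}'
python3 -c "
from plan import *
s=observe();print(s['qpos'],s['tcp_pos'])
cv2.imwrite('pics/side9.png',read_camera('side')[:,:,::-1])
b=cv2.imread('pics/side9.png',0).astype(int)
np.set_printoptions(linewidth=200)
print(b[217:231,264:277])"
```

```text
t: 16.23
tcp_pos: [0.6054, -0.1211, 0.2034]
eef_rot: [-0.089, 0.88, 0.048, 0.465]
wrist_force: [-1.5, -0.6, -2.1]
gripper_width: 0.0006
[ 1.0372  1.2953 -1.4152  2.33    2.5154  0.9794  0.0249] [ 0.6054 -0.1211  0.2034]
[[136 137 137 138 137 137 138 138 138 139 138 139 134]
 [136 137 137 138 137 137 136 136 137 138 139 139 135]
 [134 135 135 136 135 136 135 135 135 136 137 137 134]
 [124 124 125 126 126 126 126 126 126 128 128 127 125]
 [106 106 107 107 107 109 109 109 110 111 111 110 109]
 [ 97  96  93  93  95  97  99 101 101 101 100  98  99]
 [ 97  95  92  91  93  96  99 100 100 101  98  97  99]
 [ 94  94  93  92  93  95  96  98  98  98  96  96  97]
 [ 95  98  99  99  99  99 100 101 101 102 102 101 101]
 [101 106 108 109 108 108 108 108 109 109 108 109 110]
 [105 110 112 112 112 111 112 112 112 112 112 112 113]
 [107 112 112 112 112 113 113 112 112 112 112 112 113]
 [113 117 116 113 112 112 112 112 113 113 113 113 113]
 [124 128 121 115 112 112 112 113 113 112 112 112 112]]
```

```bash
python3 -m handwheel '{"offset":[[-0.04,0,-0.03],[-0.06,0,-0.05],[-0.06,0,-0.05]],"dr":[[0,0,0],[0,0,0],[0,0,0]],"gripper":[-1,-1,-1]}'
python3 -m handwheel '{"offset":[[0.2,0,0.15],[0.5,0,0.35],[0.8,0,0.55],[1.2,0,0.8],[1.2,0,0.8]],"dr":[[0,0,0],[0,0,0],[0,0,0],[0,0,0],[0,0,0]],"gripper":[-1,-1,-1,-1,-1]}'
python3 -c "
from plan import *
s=observe();print(s['qpos'],s['tcp_pos'])
p=s['tcp_pos'];d=np.array([np.cos(.2),np.sin(.2),0]);go(p-.06*d)"
```

```text
t: 16.53
tcp_pos: [0.6053, -0.1211, 0.2042]
eef_rot: [-0.089, 0.88, 0.048, 0.465]
wrist_force: [-0.7, -1.2, -2.6]
gripper_width: 0.0007
t: 16.95
tcp_pos: [0.6051, -0.1211, 0.1887]
eef_rot: [-0.089, 0.88, 0.048, 0.464]
wrist_force: [0.0, -0.0, -0.8]
gripper_width: 0.0006
[ 1.033   1.3283 -1.4005  2.3324  2.5449  0.9959  0.0285] [ 0.6051 -0.1211  0.1887]
offset [ 3.38  0.01 -4.95] dr [0. 0. 0.] deg 0.0
```

```bash
python3 -m handwheel '{"offset":[[0.4,0,-0.6],[0.8,0,-1.2],[1.4,0,-1.8],[2.2,0,-2.3],[3,0,-2.7],[3.8,0,-3],[4.6,0,-3.2],[5.2,0,-3.3]],"dr":[[0,0,0],[0,0,0],[0,0,0],[0,0,0],[0,0,0],[0,0,0],[0,0,0],[0,0,0]],"gripper":[-1,-1,-1,-1,-1,-1,-1,-1]}'
python3 -c "
from plan import *
s=observe();print(s['qpos'],s['tcp_pos'])
for n in('side','top'): cv2.imwrite('pics/%s10.png'%n,read_camera(n)[:,:,::-1])
crop('pics/side10.png','pics/s10b.png',250,205,40,40,15)
b=cv2.imread('pics/side10.png',0).astype(int)
np.set_printoptions(linewidth=200)
print(b[217:236,260:277])"
```

```text
t: 17.62
tcp_pos: [0.5486, -0.1326, 0.1634]
eef_rot: [-0.088, 0.88, 0.048, 0.464]
wrist_force: [0.3, 0.1, -0.2]
gripper_width: 0.0003
[ 1.098   1.3922 -1.3812  2.4645  2.6273  1.0815  0.011 ] [ 0.5486 -0.1326  0.1634]
[[128 137 138 139 137 139 140 140 140 139 138 139 139 140 141 140 136]
 [131 137 138 138 137 138 139 139 139 139 138 139 139 139 140 140 137]
 [129 134 135 135 135 136 136 137 136 136 136 136 136 137 137 138 135]
 [118 123 124 124 123 125 127 127 128 127 125 125 126 127 128 129 127]
 [106 108 107 105 106 109 113 116 115 112 109 108 108 112 115 117 117]
 [ 99  99  96  95  97 100 105 107 107 104  99  98  99 103 107 110 109]
 [ 94  93  93  94  96  98 100 100 101  99  98  97  98 100 101 102 103]
 [ 84  85  86  91  95  98  99  99  99  99  99 100 100  98  98  97  97]
 [ 76  76  80  88  98 103 104 106 106 105 105 105 105 103 103 101 102]
 [ 74  73  79  91 103 110 111 111 112 112 112 112 111 111 111 111 111]
 [ 74  72  81  96 107 112 114 113 113 114 114 113 113 114 114 114 113]
 [ 73  73  81  97 109 114 115 114 114 114 113 114 114 114 114 114 114]
 [ 72  73  83 100 115 119 117 115 114 114 115 113 114 114 114 114 115]
 [ 72  73  85 107 126 130 123 116 113 114 114 114 114 114 114 114 114]
 [ 71  74  90 115 137 140 128 118 114 113 114 114 114 115 115 114 115]
 [ 71  77  96 124 144 144 131 118 114 114 114 114 114 114 114 114 115]
 [ 71  82 107 135 150 149 133 120 115 114 114 115 114 115 114 114 114]
 [ 72  91 121 144 155 151 136 121 116 113 114 114 114 114 114 114 114]
 [ 77 102 131 149 155 150 135 120 114 113 114 114 114 114 114 114 114]]
```

View pics/s10b.png

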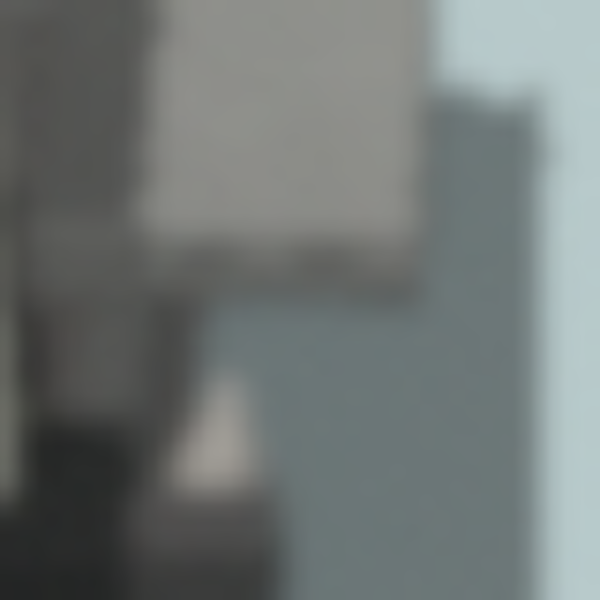

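View pics/side10.png

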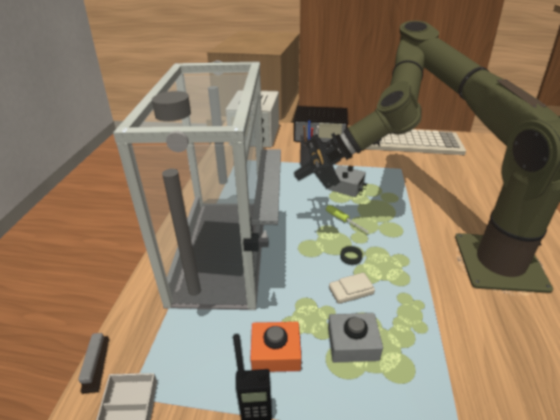

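View pics/top10.png

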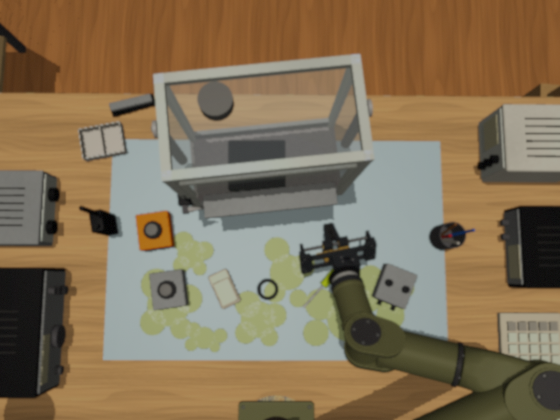

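The lip's lower edge is at row 225.4–225.7, against a target of about 225.5–225.8. The gripper is free at top (337,255), with about 0 N on the wrist. The tape (268,289), mouse (224,288), screwdriver and boxes are where they were. Handing in.

```bash
python3 -c "
from station import *
print(finish_job())"
```

```text
the job is handed in; nothing more can be done
None
```

I pressed the fan button and raised the sash to the pointer, then handed the job in. However, a wrist-force reading part-way through passed the 120 N limit, so the attempt may be judged failed for that.

- **Button:** I pressed the button on the grey fan box, not the orange look-alike. The force rose through about 3–4 N over roughly 6 mm, then jumped to 33 N at the stop, so it went fully down.
- **Sash:** I then pushed it up with the closed finger under the right part of the lip, with forces of about 2–5 N. I lowered the finger away and backed off. The last picture puts the lip's underside level with the pointer tip to about 1–2 mm, at roughly 0.209 m. The sash stayed up after the finger left.
- **Checks that disagreed:** the side camera was about 1.5 pixels off for absolute heights. I relied on the lip and the tip as seen together in that camera, with the finger height as a second check.
- **Failed check:** at t = 7.78 s, while the wrist flipped over in free air, joint 3 ran to the end of its range. It read -1.474 against the limit of -1.47, and later read just past it again (down to -1.472) while the arm was held there. One wrist-force sample read about 144 N. The next reading was about 1 N and the pictures showed no contact.
- **At the end:** time was about 17.7 s. The gripper was touching nothing, and the things in front of the hood were where they started.

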